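# Clamp the cutting board with the ratchet lever

### The job

Clamp the white cutting board to the counter: slide it along the counter under the green clamp until its short edge is fully home, flush against the rubber stop. Then work the red-knobbed ratchet lever back and forth in short swings until the pad grips the board firmly, stopping when the lever has gone clearly stiff: do not force it, or the board is crushed. Leave the board home and clamped, let go of the lever, and leave the other things on the counter where they are.

Things in the scene. Friction and masses are not known exactly. Their poses are not given: they have to be found in the camera images.
- clamp: Green steel hold-down clamp fixed to the counter, 120 x 130 x 90 mm high without its lever. Origin: on the counter, straight below the vertical screw axis. z is up. Its +y side is an open throat 78 mm high; the board slides in from there, towards -y, until its short edge lies flush on the rubber stop at y = -30 mm.
- stop (a point): Middle of the upright face of the black rubber stop at the back of the clamp's throat: 100 mm wide along the clamp's x, from 5 to 35 mm above the counter. This point is 20 mm above the counter, 30 mm from the screw axis.
- guard (a point): Point midway between the tops of two 10 mm steel posts on the clamp's top plate, 45 mm to either side, 124 mm above the counter. They block the lever: it swings only 0.55 rad either side of the clamp's -x direction. A full turn is impossible.
- knob (a point): Centre of the top of the red upright knob at the end of the ratchet lever: round, 26 mm diameter, 45 mm tall (120 to 165 mm above the counter), 95 mm from the screw axis. It does not spin: squeezing it hard adds drag. Measured at the knob a moving working swing takes 7 to 8 N while the pad is in the air (less standing still); once the pad bears, about 35 N more per rad. 11 to 15 N is a firm grip; beyond 18 N the board is crushed.
- arm (a point): Top of the lever's flat steel arm halfway out (14 mm wide, 112 to 120 mm above the counter). Swung clockwise seen from above (knob towards the clamp's +y) it turns the screw, lowering the pad 5 mm per rad; swung back it clicks over teeth, one per 0.26 rad, with about 1 to 3 N. Each working swing starts with up to a tooth of play (1 N). The screw stays where it is left. Three to six swings are needed.
- pad: The clamp's round pad, 32 mm diameter, on the end of the screw; it only moves straight down. Its origin is the clamp's origin lowered by the pad's travel: the pad's underside is 26 mm above it and starts 6 to 11 mm above the board. A stiff spring in the screw takes up the tightening, so the pad hardly moves any more once it bears; tightness must be felt.
- board: Loose white plastic cutting board lying flat on the counter, 150 mm (x) by 200 mm (y) by 12 mm thick, about 0.6 kg. Origin: centre of its underside. Its -y short edge goes into the clamp. It starts nearly square to the clamp, partly under the pad, its edge 25 to 60 mm short of the stop. A hand pushing its +y short edge slides it with 2 to 4 N.
- pot: Empty steel cooker pot, 200 mm diameter, 130 mm high. Origin: centre of its underside. To be left alone.
- ladle: Steel ladle, about 320 mm long, lying. Origin near its middle, at the underside. To be left alone.
- wooden_spoon: Wooden spoon, 260 mm long, lying. To be left alone.
- mug: Blue mug, 76 mm diameter, 85 mm high. Origin: centre of its underside. To be left alone.
- jar: Glass jar, 68 mm diameter, 110 mm high. Origin: centre of its underside. To be left alone.
There are look-alikes about, which are no part of the job. What is shaped like the board but purple is not meant.

How it is judged:
By the outcome, as a careful person would: the job done as asked, in the order asked, and still so for the second after the job is handed in, with the robot touching nothing.
It also fails if it takes over 72 s, if anything falls off the work surface, if the arm or the gripper's body presses on something with over 40 N, if the wrist force passes 120 N, or if a joint passes its speed limit or range.

### The arm

A 7-joint arm with a two-finger parallel gripper is mounted at the origin on the work surface. World frame = base frame: x ahead of the robot, y to its left, z up, the work surface at z = 0. Lengths are in m, angles in rad, forces in N, time in s.
With the tool pointing down it reaches from about 0.4 to 0.875 m from the base axis. Payload 6.5 kg.
Tool frame: the origin (TCP) lies at the very end of the fingers, on their centre line; the grasp point (between the pads) lies 19 mm behind it (env.pinch_z is the distance from the TCP to the grasp point, in m); y points along the fingers, z is the direction in which the jaws open and shut, and the axes are right-handed (so a half turn about y gives the same grasp; the last joint's range is limited). The gripper opens to 85 mm and grips with 20 to 120 N. Pads are 22 mm wide; open, the fingers measure 114 mm over their backs; the gripper's body (76 mm by 85 mm) begins 54 mm behind the grasp point. The pads swing forward as they close: fully open they stand 13 mm farther back than shut.
Start: joints at [-1.33, 0.536, -0.004, 1.538, 0.003, 1.067, -0.071], TCP at [0.196, 0.62, 0.209] pointing down, gripper open.
Joint ranges: [-2.7, 2.7], [-0.37, 2.16], [-1.27, 1.26], [0.24, 2.4], [-1.31, 4.45], [0.19, 1.91], [-2.76, 2.76]. Speed limits (rad/s): [2.39, 2.39, 3.14, 3.14, 3.14, 3.14, 3.14].

### API

Orientations are given as a rotation vector (axis times angle).
In Python, from bench import sensors, viewer, env gives the robot as it stands.
- The arm moves only by the tool servo_tool, never from a script. Its argument "steps" is a list that holds one entry, the list of rows, each a list of 4 numbers: the shift along the tool's x, y, z in mm, then the turn about the tool's y in degrees. A call has 1 to 10 rows; each row shifts and turns the commanded pose from where the row before left it, along the tool's axes as they then stand; what a row does not reach is not made up. A row lasts 1/12 s, in which the tool goes at most 41.7 mm and 7.16 degrees, less where a joint would pass 70% of its speed; a pose out of reach is approached as far as the arm can. A call with a gripper value outside its range is refused whole. "grip" is the finger opening in mm, from 0 to 85.4, set as the call begins (left out, the last holds). The fingers move at their own pace and stop on an object; the grip force is fixed at half the most. Time passes only in rows, so rows that do not move let the fingers close. It gives the time, the measured TCP pose, the force and the opening at its end, in the units of the state.
- sensors.sense(): the state, without advancing time (a new reading comes with each control period).
- viewer.read_camera(name): name is "side" or "top" or "wrist"; returns a dict with "img" (420x560x3 uint8, red, green, blue), "fovy" (degrees; the focal length in pixels is half the picture's height over the tangent of half this angle, whatever the lens; pixels are square), "cx", "cy" (the principal point, pixels), "k1" (the pictures are not rectified: a ray, as slopes to the right and down, at radius r is drawn at 1 + k1 r^2 times it, then the intrinsics apply), "eye" and "rotation" of the camera in the world; the wrist camera has in their place "mount" (4x4, takes a point from camera to tool coordinates, whose origin is the TCP and whose axes are the tool frame's). Camera axes: x right, y up, looking along -z (the intrinsics and any distortion apply to the point x, -y, -z); pixel columns grow to the right and rows downward; lengths in m; the calibration is good to about 2 mm. A picture is of the moment at which its call begins: read the wrist's pose just before it. There is no depth.
- env.sign_off(): hands the job in, once; it reports no verdict.
The state is a dict: "t": time; "qpos": joint angles; "qd": joint speeds; "effort": joint torques, N m; "tool_pos": TCP position; "tcp_rot": TCP orientation; "ft_force": force on the tool from outside, world axes, zero at the start; "moment": the same for the moment, N m; "gripper_width": finger opening in m.
Only numpy, scipy, OpenCV 4.12 (cv2) and the standard library are available. Lean on these libraries where they do the work, as an engineer would, in place of code of your own. Each camera call takes 0.05 s, during which the arm holds its last target.

## Working session

There is one attempt and no reset: what is moved stays moved. The work goes in short steps, Python scripts to look and compute and a tool call to move; the robot and the scene stay as the last step left them, time stands still between calls to the robot, and variables do not carry over. Pictures are saved under pics/ and viewed, and the job is handed in when it is done.

Besides the shell and the picture viewer there is one more tool, called after ">>>" as name(argument=value, ...), one argument or row to a line, values as JSON. servo_tool: Moves the arm, as the interface text tells. Its arguments: {"type":"object","properties":{"steps":{"type":"array","items":{"type":"array","items":{"type":"array","items":{"type":"number"}}}},"grip":{"type":"number"}},"required":["steps"]}

```bash
mkdir -p pics; ls; cat > h.py <<'E'
import numpy as np, cv2
from scipy.spatial.transform import Rotation as R
from bench import sensors, viewer, env
def K(c):
    f=c["img"].shape[0]/2/np.tan(np.radians(c["fovy"])/2)
    return np.array([[f,0,c["cx"]],[0,f,c["cy"]],[0,0,1]]),np.array([c["k1"],0,0,0,0.])
def pose(c,s):
    if "mount" in c:
        M=np.array(c["mount"]);T=np.eye(4);T[:3,:3]=R.from_rotvec(s["tcp_rot"]).as_matrix();T[:3,3]=s["tool_pos"]
        W=T@M; return W[:3,3],W[:3,:3]
    return np.array(c["eye"]),np.array(c["rotation"])
F=np.diag([1,-1,-1.])
def grab(n,fn=None):
    s=sensors.sense();c=viewer.read_camera(n)
    c=dict(c);c["s"]=s
    if fn: cv2.imwrite("pics/"+fn,c["img"][:,:,::-1])
    return c
def ray(c,uv):
    k,d=K(c);e,r=pose(c,c["s"])
    p=cv2.undistortPoints(np.array([[uv]],float),k,d)[0,0]
    return e,r@F@np.array([p[0],p[1],1])
def onz(c,uv,z):
    e,d=ray(c,uv);return e+d*(z-e[2])/d[2]
def proj(c,P):
    k,d=K(c);e,r=pose(c,c["s"])
    q=(np.atleast_2d(P)-e)@(r@F)
    return cv2.projectPoints(q.reshape(-1,1,3),np.zeros(3),np.zeros(3),k,d)[0][:,0]
def tri(cs,uvs):
    A=np.zeros((3,3));b=np.zeros(3)
    for c,u in zip(cs,uvs):
        e,d=ray(c,u);d/=np.linalg.norm(d);M=np.eye(3)-np.outer(d,d);A+=M;b+=M@e
    return np.linalg.solve(A,b)
E
python3 - <<'E'
from h import *
import pickle
cs={n:grab(n,n+"0.png") for n in("side","top","wrist")}
pickle.dump(cs,open("c0.pkl","wb"))
s=sensors.sense();print({k:np.round(v,3) for k,v in s.items()})
print(R.from_rotvec(s["tcp_rot"]).as_matrix().round(2)); print(env.pinch_z)
for n,c in cs.items():print(n,c["fovy"],c["k1"],pose(c,s)[0])
E
```

```text
pics
{'t': np.float64(0.15), 'qpos': array([-1.33 ,  0.537, -0.004,  1.539,  0.003,  1.067, -0.071]), 'qd': array([-0.002, -0.003,  0.001, -0.002, -0.002, -0.001, -0.   ]), 'effort': array([ 1.0000e-03, -5.8379e+01,  1.0490e+00, -2.5935e+01,  1.2000e-02,
        6.0000e-03, -0.0000e+00]), 'tool_pos': array([0.196, 0.619, 0.208]), 'tcp_rot': array([-1.559,  0.241, -0.241]), 'ft_force': array([ 0.378,  0.535, -0.712]), 'moment': array([-0.069, -0.022,  0.014]), 'gripper_width': np.float64(0.085)}
[[ 0.95 -0.    0.3 ]
 [-0.3  -0.    0.95]
 [ 0.   -1.   -0.  ]]
0.0187
side 45.2017235893622 -0.16496287137332358 [-0.2576534  -0.77026626  1.18571839]
top 47.90022597300022 -0.07742730047548749 [ 0.30049452 -0.00420747  1.26151416]
wrist 67.34077336937423 -0.028138912983608405 [0.12882658 0.64040522 0.37360161]
```

View pics/side0.png

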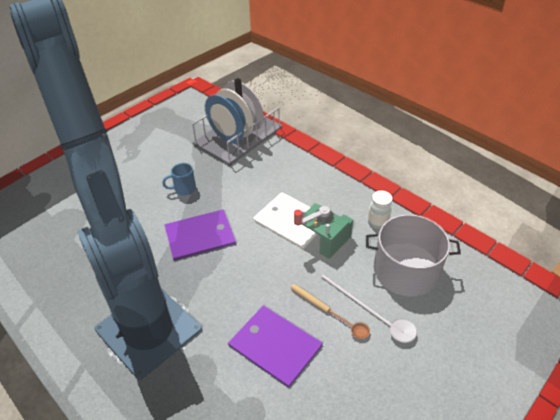

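View pics/top0.png

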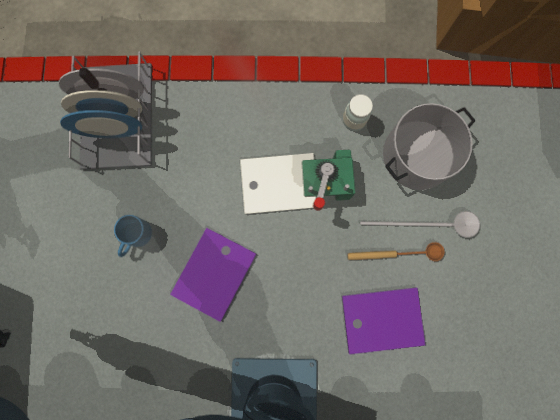

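View pics/wrist0.png

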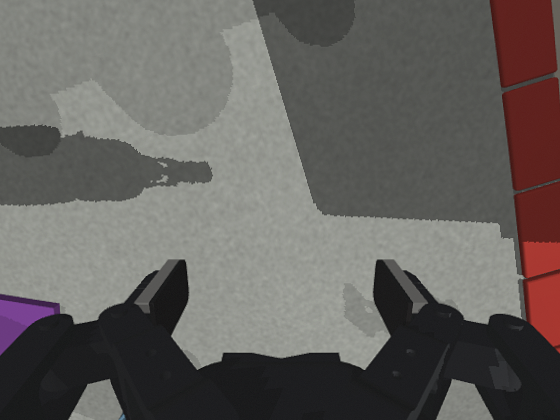

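```bash
python3 - <<'E'
from h import *
import pickle
cs=pickle.load(open("c0.pkl","rb"))
c=cs["top"];im=c["img"][130:250,220:380];cv2.imwrite("pics/topz.png",cv2.resize(im,None,fx=5,fy=5,interpolation=cv2.INTER_CUBIC)[:,:,::-1])
c=cs["side"];im=c["img"][180:270,240:360];cv2.imwrite("pics/sidez.png",cv2.resize(im,None,fx=6,fy=6,interpolation=cv2.INTER_CUBIC)[:,:,::-1])
E
```

```text
(no output)
```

View pics/topz.png

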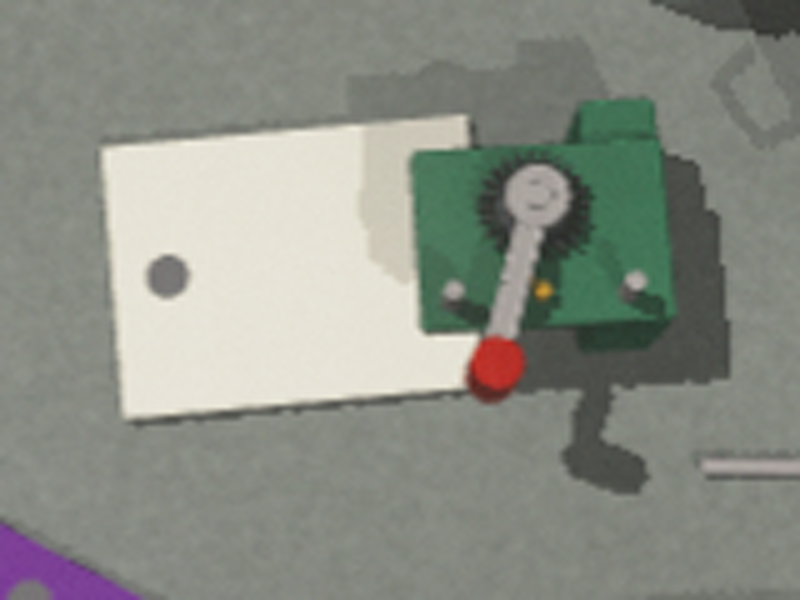

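View pics/sidez.png

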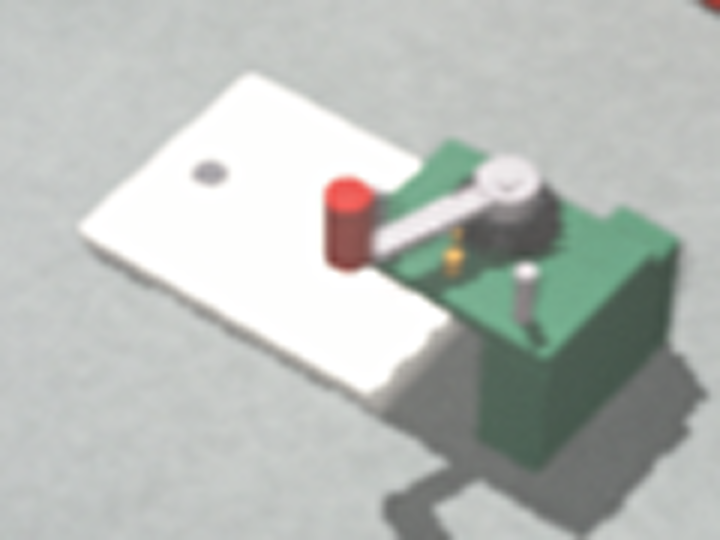

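```bash
python3 - <<'E'
from h import *
import pickle
cs=pickle.load(open("c0.pkl","rb"))
c=cs["top"];sd=cs["side"]
f=lambda x,y:(220+(x+.5)/5-.5,130+(y+.5)/5-.5)
g=lambda x,y:(240+(x+.5)/6-.5,180+(y+.5)/6-.5)
for n,p,z in [("bTL",(101,146),.012),("bBL",(124,418),.012),("bTR",(468,115),.012),("hole",(167,276),.012),("pL",(454,290),.124),("pR",(636,281),.124),("knob",(498,362),.165),("hub",(540,190),.125),
 ("pl1",(412,153),.09),("pl2",(423,333),.09),("pl3",(660,146),.09),("pl4",(674,315),.09)]:
    print(n,onz(c,f(*p),z).round(4))
print("side")
for n,p,z in [("knob",(349,191),.165),("postR",(526,271),.124),("hub",(510,175),.125),("bleft",(80,230),.012),("bfar",(253,72),.012),("bnear",(374,396),.012)]:
    print(n,onz(sd,g(*p),z).round(4))
print(tri([c,sd],[f(498,362),g(349,191)]).round(4),tri([c,sd],[f(540,190),g(510,175)]).round(4))
E
```

```text
Traceback (most recent call last):
  File "h.py", line 23, in onz
    e,d=ray(c,uv);return e+d*(z-e[2])/d[2]
                                      ~^^^
IndexError: invalid index to scalar variable.
```

```bash
sed -i 's/return np.array(c\["eye"\]),np.array(c\["rotation"\])/return np.array(c["eye"]),R.from_rotvec(c["rotation"]).as_matrix()/' h.py
cat > a.py <<'E'
from h import *
import pickle
cs=pickle.load(open("c0.pkl","rb"))
c=cs["top"];sd=cs["side"]
print(c["rotation"])
f=lambda x,y:(220+(x+.5)/5-.5,130+(y+.5)/5-.5)
g=lambda x,y:(240+(x+.5)/6-.5,180+(y+.5)/6-.5)
for n,p,z in [("bTL",(101,146),.012),("bBL",(124,418),.012),("bTR",(468,115),.012),("hole",(167,276),.012),("pL",(454,290),.124),("pR",(636,281),.124),("knob",(498,362),.165),("hub",(540,190),.125),
 ("pl1",(412,153),.09),("pl2",(423,333),.09),("pl3",(660,146),.09),("pl4",(674,315),.09)]:
    print(n,onz(c,f(*p),z).round(4))
print("side")
for n,p,z in [("knob",(349,191),.165),("postR",(526,271),.124),("hub",(510,175),.125),("bleft",(80,230),.012),("bfar",(253,72),.012),("bnear",(374,396),.012)]:
    print(n,onz(sd,g(*p),z).round(4))
print(tri([c,sd],[f(498,362),g(349,191)]).round(4),tri([c,sd],[f(540,190),g(510,175)]).round(4))
E
python3 a.py
```

```text
[ 0.11819231 -0.12048206 -1.55561014]
bTL [0.6357 0.1007 0.012 ]
bBL [0.4861 0.0848 0.012 ]
bTR [ 0.6556 -0.0992  0.012 ]
hole [0.5638 0.0633 0.012 ]
pL [ 0.5349 -0.0838  0.124 ]
pR [ 0.5406 -0.1734  0.124 ]
knob [ 0.4921 -0.1017  0.165 ]
hub [ 0.5857 -0.1262  0.125 ]
pl1 [ 0.613  -0.0646  0.09  ]
pl2 [ 0.5196 -0.0705  0.09  ]
pl3 [ 0.6185 -0.1917  0.09  ]
pl4 [ 0.5305 -0.1976  0.09  ]
side
knob [ 0.4903 -0.1016  0.165 ]
postR [ 0.5382 -0.1731  0.124 ]
hub [ 0.5818 -0.1262  0.125 ]
bleft [0.4823 0.0848 0.012 ]
bfar [0.6353 0.102  0.012 ]
bnear [ 0.5028 -0.1093  0.012 ]
[ 0.4917 -0.1013  0.164 ] [ 0.585  -0.1255  0.1228]
```

Candidates for the board: the white slab at top px (280,183), and purple slabs at (214,273) and (384,321). I choose the white one, which the zoomed crop shows half under the green clamp at (327,177). The red knob is at (319,203).

```bash
cat >> h.py <<'E'
def head(s=None):
    s=s or sensors.sense();m=R.from_rotvec(s["tcp_rot"]).as_matrix();return np.degrees(np.arctan2(m[1,2],m[0,2])),m
def plan(pos,heading,n,s=None):
    s=s or sensors.sense();h,m=head(s);p=np.array(s["tool_pos"]);dh=(heading-h+180)%360-180
    rows=[]
    dp=(np.array(pos)-p)/n
    for i in range(n):
        # shift along tool axes as they stand before row's turn
        a=np.radians(h+dh*i/n);z=np.array([np.cos(a),np.sin(a),0]);y=np.array([0,0,-1.]);x=np.cross(y,z)
        rows.append([round(float(x@dp)*1e3,1),round(float(y@dp)*1e3,1),round(float(z@dp)*1e3,1),round(-dh/n,2)])
    return rows
E
python3 - <<'E'
from h import *
c=0
s=sensors.sense();print(head(s)[1].round(3))
print(plan([.562,.15,.13],3.6,20))
import pickle
t=pickle.load(open("c0.pkl","rb"))["top"]
print(onz(t,(130,222),.085),onz(t,(130,232),.0))
E
```

```text
[[ 0.953 -0.     0.302]
 [-0.302 -0.001  0.953]
 [ 0.    -1.    -0.001]]
[[24.5, 3.9, -16.8, np.float64(3.44)], [25.5, 3.9, -15.3, np.float64(3.44)], [26.4, 3.9, -13.8, np.float64(3.44)], [27.1, 3.9, -12.2, np.float64(3.44)], [27.8, 3.9, -10.5, np.float64(3.44)], [28.4, 3.9, -8.8, np.float64(3.44)], [28.9, 3.9, -7.1, np.float64(3.44)], [29.3, 3.9, -5.4, np.float64(3.44)], [29.5, 3.9, -3.6, np.float64(3.44)], [29.7, 3.9, -1.8, np.float64(3.44)], [29.7, 3.9, -0.0, np.float64(3.44)], [29.7, 3.9, 1.8, np.float64(3.44)], [29.5, 3.9, 3.5, np.float64(3.44)], [29.3, 3.9, 5.3, np.float64(3.44)], [28.9, 3.9, 7.0, np.float64(3.44)], [28.4, 3.9, 8.8, np.float64(3.44)], [27.8, 3.9, 10.5, np.float64(3.44)], [27.2, 3.9, 12.1, np.float64(3.44)], [26.4, 3.9, 13.7, np.float64(3.44)], [25.5, 3.9, 15.3, np.float64(3.44)]]
[0.44921987 0.3686444  0.085     ] [0.43275132 0.39400643 0.        ]
```

>>> servo_tool(
  steps=[
    [[24.5,2,-16.8,3.44],[25.5,2,-15.3,3.44],[26.4,2,-13.8,3.44],[27.1,2,-12.2,3.44],[27.8,2,-10.5,3.44],[28.4,2,-8.8,3.44],[28.9,2,-7.1,3.44],[29.3,2,-5.4,3.44],[29.5,2,-3.6,3.44],[29.7,2,-1.8,3.44]],
  ],
  grip=85,
)

```text
t: 0.98
tool_pos: [0.3798, 0.3838, 0.1889]
tcp_rot: [-1.452, 0.71, -0.71]
ft_force: [0.3, 0.9, 0.0]
gripper_width: 0.0853
```

>>> servo_tool(
  steps=[
    [[29.7,3.9,0,3.44],[29.7,3.9,1.8,3.44],[29.5,3.9,3.5,3.44],[29.3,3.9,5.3,3.44],[28.9,3.9,7,3.44],[28.4,3.9,8.8,3.44],[27.8,3.9,10.5,3.44],[27.2,3.9,12.1,3.44],[26.4,3.9,13.7,3.44],[25.5,3.9,15.3,3.44]],
  ],
)

```text
t: 1.82
tool_pos: [0.5628, 0.1495, 0.1498]
tcp_rot: [-1.237, 1.165, -1.164]
ft_force: [-0.7, -0.6, 0.4]
gripper_width: 0.0849
```

```bash
python3 - <<'E'
from h import *
c=grab("wrist","w1.png");s=c["s"];print(s["tool_pos"],head(s)[0],s["ft_force"],s["qpos"])
E
```

```text
[0.56280577 0.14954979 0.14975148] 3.46554053824204 [-0.70935122 -0.61731569  0.40798953] [-0.61864449  0.51408116  0.37926833  1.79174342 -0.23832114  0.88117088
 -0.0706991 ]
```

View pics/w1.png

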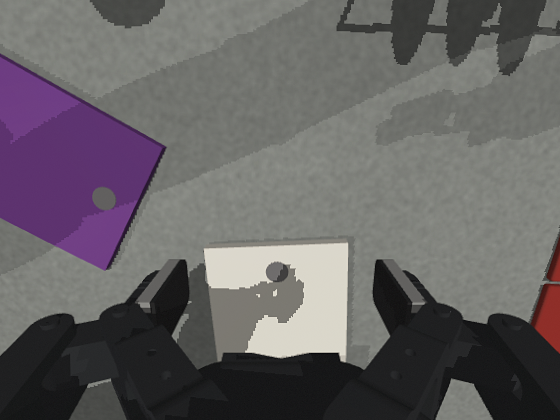

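The wrist view shows the board's free edge at row 243, columns 205–348, centred between the fingers. I lower behind it.

>>> servo_tool(
  steps=[
    [[0,28,0,0],[0,28,0,0],[0,28,0,0],[0,25,0,0],[0,18,0,0],[0,10,0,0],[0,5,0,0],[0,3,0,0],[0,0,0,0]],
  ],
)

```text
t: 2.62
tool_pos: [0.5626, 0.1509, 0.0054]
tcp_rot: [-1.238, 1.162, -1.163]
ft_force: [-0.1, 0.3, -0.6]
gripper_width: 0.0849
```

>>> servo_tool(
  steps=[
    [[0,2,0,0],[0,2,0,0],[0,2,0,0],[0,0,0,0]],
  ],
)

```text
t: 2.95
tool_pos: [0.5623, 0.1509, -0.0008]
tcp_rot: [-1.238, 1.162, -1.162]
ft_force: [0.1, 0.3, -0.8]
gripper_width: 0.0851
```

>>> servo_tool(
  steps=[
    [[0,2,0,0],[0,2,0,0],[0,0,0,0]],
  ],
)

```text
t: 3.2
tool_pos: [0.562, 0.1507, -0.0052]
tcp_rot: [-1.239, 1.163, -1.162]
ft_force: [-0.2, 0.2, 1.0]
gripper_width: 0.0852
```

>>> servo_tool(
  steps=[
    [[0,3,0,-0.2],[10,0,0,0],[15,0,0,0],[10,0,0,0],[5,0,0,0],[4,0,0,0],[4,0,0,0]],
  ],
)

```text
t: 3.78
tool_pos: [0.5655, 0.1026, -0.0079]
tcp_rot: [-1.24, 1.16, -1.16]
ft_force: [0.6, -0.4, -0.5]
gripper_width: 0.0847
```

>>> servo_tool(
  steps=[
    [[4,0,0,0],[4,0,0,0],[4,0,0,0],[4,0,0,0],[4,0,0,0]],
  ],
)

```text
t: 4.2
tool_pos: [0.5668, 0.0827, -0.0079]
tcp_rot: [-1.24, 1.16, -1.16]
ft_force: [-0.4, -0.5, -1.1]
gripper_width: 0.0851
```

```bash
python3 - <<'E'
from h import *
c=grab("wrist","w2.png");s=c["s"];print(s["tool_pos"],head(s)[0],s["ft_force"])
c=grab("top","t2.png");cv2.imwrite("pics/t2z.png",cv2.resize(c["img"][120:250,210:370],None,fx=5,fy=4.6)[:,:,::-1])
E
```

```text
[ 0.56682658  0.08272095 -0.00788311] 3.846894468528638 [-0.40242088 -0.53878972 -1.13401352]
```

View pics/w2.png

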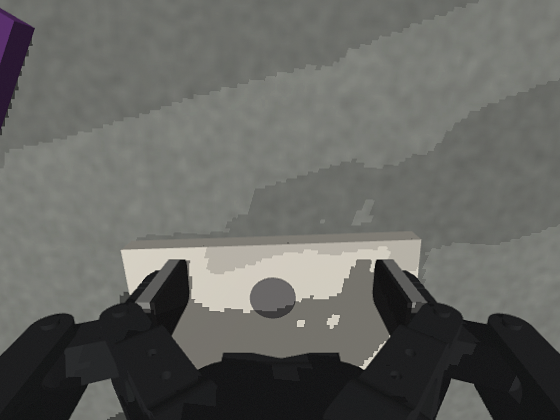

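View pics/t2z.png

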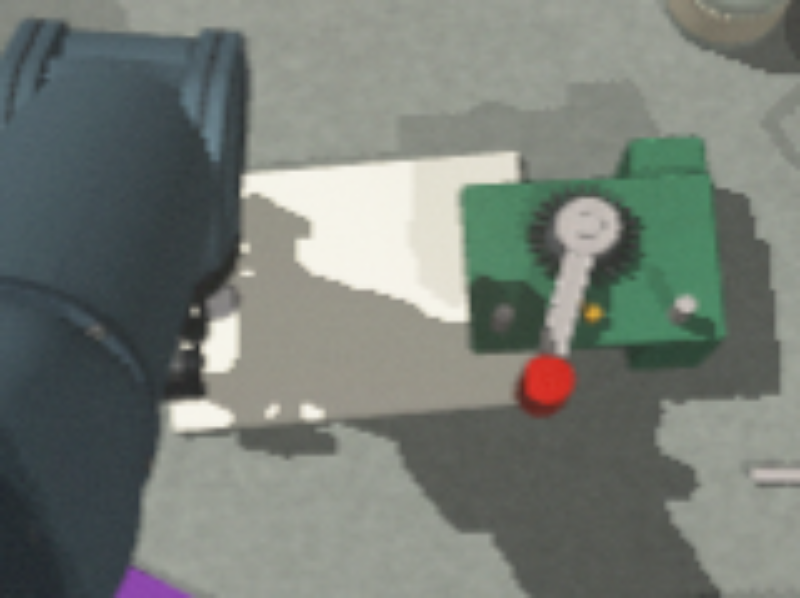

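Both fingertips pass above the board (no push force; the board edge shows at row 240, behind the fingers at columns 165 and 395), so the open tips sit too high. I back off, narrow the fingers and probe the counter.

>>> servo_tool(
  steps=[
    [[0,-15,0,0],[0,-12,0,0],[-20,0,0,0],[-25,0,0,0],[-5,0,0,0],[0,0,0,0]],
  ],
  grip=50,
)

```text
t: 4.8
tool_pos: [0.5634, 0.1361, 0.0195]
tcp_rot: [-1.24, 1.157, -1.156]
ft_force: [0.1, -0.7, 0.6]
gripper_width: 0.0502
```

>>> servo_tool(
  steps=[
    [[0,5,0,0],[0,4,0,0],[0,2,0,0],[0,2,0,0],[0,0,0,0]],
  ],
)

```text
t: 5.22
tool_pos: [0.5631, 0.1318, 0.0055]
tcp_rot: [-1.241, 1.161, -1.161]
ft_force: [0.5, 0.9, 0.7]
gripper_width: 0.05
```

>>> servo_tool(
  steps=[
    [[0,2,0,0],[0,2,0,0],[0,0,0,0]],
  ],
)

```text
t: 5.47
tool_pos: [0.5633, 0.1326, 0.0018]
tcp_rot: [-1.24, 1.16, -1.16]
ft_force: [-0.2, 1.6, -0.2]
gripper_width: 0.0504
```

>>> servo_tool(
  steps=[
    [[0,1.5,0,0],[0,1.5,0,0],[0,0,0,0]],
  ],
)

```text
t: 5.72
tool_pos: [0.5633, 0.1328, -0.0011]
tcp_rot: [-1.24, 1.16, -1.16]
ft_force: [-0.8, 0.2, -0.9]
gripper_width: 0.05
```

>>> servo_tool(
  steps=[
    [[0,1.5,0,0],[0,1.5,0,0],[0,0,0,0]],
  ],
)

```text
t: 5.97
tool_pos: [0.5633, 0.1328, -0.0042]
tcp_rot: [-1.24, 1.16, -1.16]
ft_force: [0.2, -0.4, -0.1]
gripper_width: 0.0501
```

>>> servo_tool(
  steps=[
    [[10,1,0,0],[10,0,0,0],[5,0,0,0],[5,0,0,0],[5,0,0,0],[5,0,0,0]],
  ],
)

```text
t: 6.47
tool_pos: [0.5662, 0.0922, -0.0048]
tcp_rot: [-1.24, 1.16, -1.16]
ft_force: [0.0, 0.1, -0.1]
gripper_width: 0.0501
```

>>> servo_tool(
  steps=[
    [[4,0,0,0],[4,0,0,0]],
  ],
)

```text
t: 6.63
tool_pos: [0.5668, 0.0845, -0.0049]
tcp_rot: [-1.24, 1.16, -1.16]
ft_force: [-0.3, -0.0, -0.2]
gripper_width: 0.0496
```

```bash
python3 - <<'E'
from h import *
c=grab("wrist","w3.png");s=c["s"];print(s["tool_pos"],head(s)[0],s["ft_force"])
m=np.array(c["mount"]);print(m.round(3))
# where TCP +/-25mm in z projects
T=R.from_rotvec(s["tcp_rot"]).as_matrix();p=np.array(s["tool_pos"])
print(proj(c,[p,p+T[:,2]*.025,p-T[:,2]*.025,p+T[:,2]*.025-T[:,0]*.011,p+T[:,2]*.025-T[:,1]*.019]))
E
```

```text
[ 0.56675275  0.08454827 -0.0048602 ] 3.8261447147718197 [-0.28050849 -0.01068984 -0.1552792 ]
[[-0.    -0.961 -0.277 -0.07 ]
 [-0.001  0.277 -0.961 -0.165]
 [ 1.    -0.    -0.001 -0.   ]
 [ 0.     0.     0.     1.   ]]
[[280.75978145 246.26285232]
 [324.94462981 246.24220723]
 [236.56246894 246.24103289]
 [325.73863196 227.90957061]
 [330.02288359 260.95547482]]
```

View pics/w3.png

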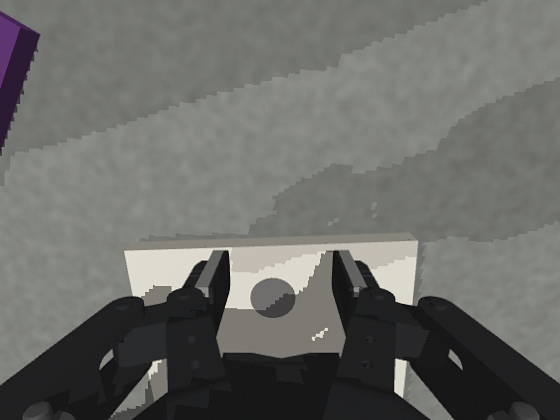

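The tips still hover over the board (edge at row 240, tips at row 250), so they lie further behind the TCP than assumed. I back off and go lower until the counter is felt.

>>> servo_tool(
  steps=[
    [[0,-8,0,0],[-20,0,0,0],[-20,0,0,0],[0,8,0,0],[0,4,0,0],[0,2,0,0],[0,0,0,0]],
  ],
)

```text
t: 7.27
tool_pos: [0.5636, 0.1236, -0.0113]
tcp_rot: [-1.241, 1.161, -1.161]
ft_force: [-0.4, -0.2, -0.1]
gripper_width: 0.0498
```

>>> servo_tool(
  steps=[
    [[0,1.5,0,0],[0,1.5,0,0],[0,0,0,0]],
  ],
)

```text
t: 7.52
tool_pos: [0.564, 0.1242, -0.014]
tcp_rot: [-1.24, 1.161, -1.161]
ft_force: [-0.2, -0.7, 0.7]
gripper_width: 0.05
```

>>> servo_tool(
  steps=[
    [[0,1.5,0,0],[0,1.5,0,0],[0,0,0,0]],
  ],
)

```text
t: 7.77
tool_pos: [0.5638, 0.1247, -0.0171]
tcp_rot: [-1.24, 1.16, -1.16]
ft_force: [0.6, 0.1, -0.2]
gripper_width: 0.05
```

>>> servo_tool(
  steps=[
    [[0,1.5,0,0],[0,1,0,0],[0,0,0,0]],
  ],
)

```text
t: 8.02
tool_pos: [0.5638, 0.1248, -0.0196]
tcp_rot: [-1.24, 1.16, -1.16]
ft_force: [-0.5, 0.3, 0.0]
gripper_width: 0.0501
```

>>> servo_tool(
  steps=[
    [[0,1,0,0],[0,1,0,0],[0,0,0,0]],
  ],
)

```text
t: 8.27
tool_pos: [0.5639, 0.1248, -0.0216]
tcp_rot: [-1.24, 1.16, -1.16]
ft_force: [-0.1, -0.1, -0.1]
gripper_width: 0.0501
```

```bash
python3 - <<'E'
from h import *
c=grab("wrist","w4.png");d=grab("side");im=d["img"][150:290,150:340];cv2.imwrite("pics/s4.png",cv2.resize(im,None,fx=4,fy=4,interpolation=2)[:,:,::-1])
s=c["s"];T=R.from_rotvec(s["tcp_rot"]).as_matrix();p=np.array(s["tool_pos"])
print(proj(d,[p,p+T[:,2]*.025,p-T[:,2]*.025]))
E
```

```text
[[262.50629491 206.25972929]
 [267.32924268 202.25022125]
 [257.60918903 210.33124776]]
```

View pics/w4.png

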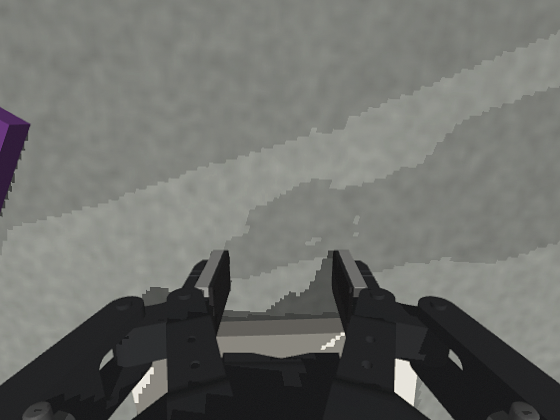

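View pics/s4.png

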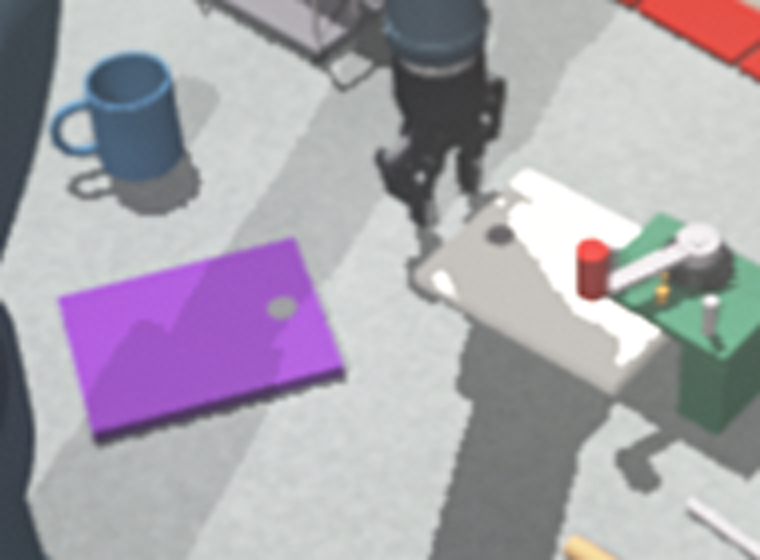

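Now the tips sit beside the board's edge (tips at columns 215/345, row 250; board edge at row 318 beyond). I push here.

>>> servo_tool(
  steps=[
    [[8,0,0,0],[5,0,0,0],[4,0,0,0],[4,0,0,0],[4,0,0,0]],
  ],
)

```text
t: 8.78
tool_pos: [0.5659, 0.1008, -0.0213]
tcp_rot: [-1.239, 1.16, -1.158]
ft_force: [1.2, 4.7, -0.8]
gripper_width: 0.0502
```

>>> servo_tool(
  steps=[
    [[4,0,0,0],[4,0,0,0]],
  ],
)

```text
t: 8.95
tool_pos: [0.5665, 0.0927, -0.0213]
tcp_rot: [-1.239, 1.159, -1.158]
ft_force: [0.3, 4.0, -1.2]
gripper_width: 0.0501
```

>>> servo_tool(
  steps=[
    [[4,0,0,0],[4,0,0,0],[4,0,0,0],[4,0,0,0],[4,0,0,0],[4,0,0,0]],
  ],
)

```text
t: 9.45
tool_pos: [0.5676, 0.0683, -0.0213]
tcp_rot: [-1.24, 1.161, -1.159]
ft_force: [-0.6, 5.4, 1.2]
gripper_width: 0.0497
```

>>> servo_tool(
  steps=[
    [[2,0,0,0],[2,0,0,0],[2,0,0,0]],
  ],
)

```text
t: 9.7
tool_pos: [0.568, 0.0624, -0.0213]
tcp_rot: [-1.24, 1.161, -1.159]
ft_force: [-0.0, 5.5, 1.3]
gripper_width: 0.0499
```

>>> servo_tool(
  steps=[
    [[1.5,0,0,0],[1.5,0,0,0]],
  ],
)

```text
t: 9.87
tool_pos: [0.5682, 0.0595, -0.0213]
tcp_rot: [-1.24, 1.161, -1.159]
ft_force: [0.3, 6.1, 2.1]
gripper_width: 0.0502
```

>>> servo_tool(
  steps=[
    [[1.5,0,0,0],[1.5,0,0,0]],
  ],
)

```text
t: 10.03
tool_pos: [0.5684, 0.0566, -0.0213]
tcp_rot: [-1.24, 1.16, -1.159]
ft_force: [-0.6, 6.2, 1.3]
gripper_width: 0.0499
```

>>> servo_tool(
  steps=[
    [[1,0,0,0],[1,0,0,0]],
  ],
)

```text
t: 10.2
tool_pos: [0.5685, 0.0545, -0.0214]
tcp_rot: [-1.24, 1.161, -1.159]
ft_force: [-0.6, 6.7, 0.9]
gripper_width: 0.0502
```

>>> servo_tool(
  steps=[
    [[1,0,0,0],[1,0,0,0]],
  ],
)

```text
t: 10.37
tool_pos: [0.5685, 0.0539, -0.0213]
tcp_rot: [-1.239, 1.161, -1.157]
ft_force: [-1.7, 10.9, 2.1]
gripper_width: 0.05
```

>>> servo_tool(
  steps=[
    [[1,0,0,0],[1,0,0,0]],
  ],
)

```text
t: 10.53
tool_pos: [0.5685, 0.0538, -0.0213]
tcp_rot: [-1.238, 1.161, -1.155]
ft_force: [-1.0, 14.2, 2.5]
gripper_width: 0.05
```

>>> servo_tool(
  steps=[
    [[1.5,0,0,0],[1.5,0,0,0],[0,0,0,0],[0,0,0,0]],
  ],
)

```text
t: 10.87
tool_pos: [0.5684, 0.0538, -0.0213]
tcp_rot: [-1.237, 1.162, -1.151]
ft_force: [-1.8, 17.3, 3.8]
gripper_width: 0.0499
```

```bash
python3 - <<'E'
from h import *
s=sensors.sense();print(s["moment"],head(s)[0])
c=grab("wrist","w5.png");d=grab("side","s5full.png");im=d["img"][170:270,240:360];cv2.imwrite("pics/s5.png",cv2.resize(im,None,fx=6,fy=6,interpolation=2)[:,:,::-1])
d=grab("top");im=d["img"][130:250,220:380];cv2.imwrite("pics/t5.png",cv2.resize(im,None,fx=5,fy=5,interpolation=2)[:,:,::-1])
E
```

```text
[ 3.73403293  0.36706659 -0.21654857] 4.028050480452365
```

View pics/w5.png

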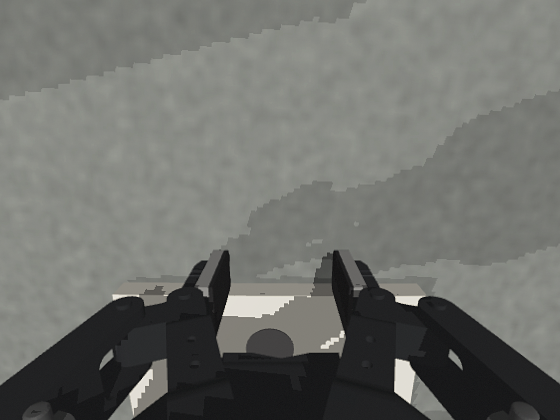

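View pics/s5.png

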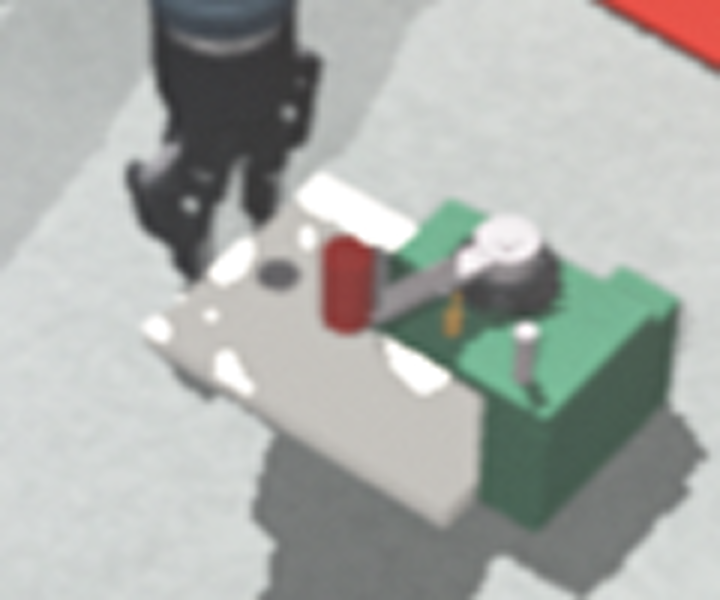

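View pics/t5.png

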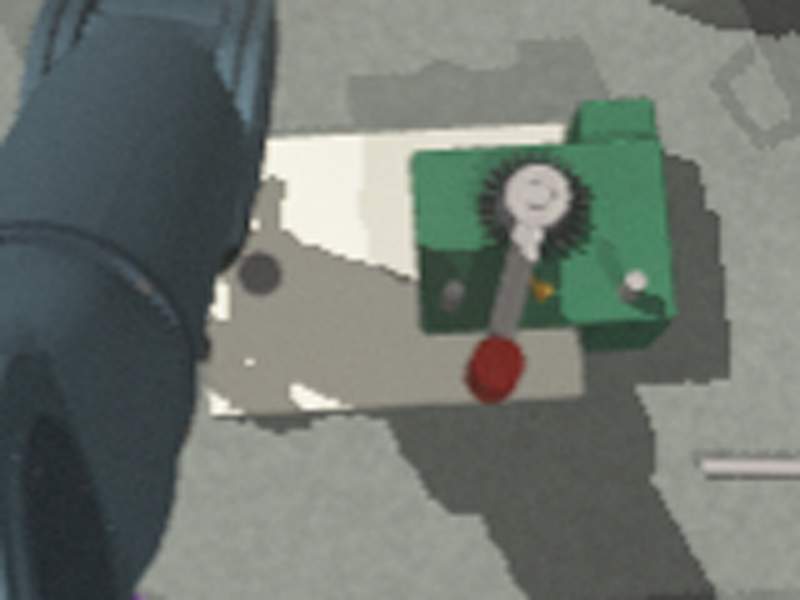

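Board is at the stop by force (17 N at y=0.054, the expected position). I back off and lift to check squareness.

>>> servo_tool(
  steps=[
    [[-3,0,0,0],[-10,-2,0,0],[-10,-20,0,0],[-10,-35,0,0],[-5,-40,0,0],[0,-40,0,0],[0,-40,0,0],[0,-40,0,0],[0,-20,0,0]],
  ],
)

```text
t: 11.77
tool_pos: [0.5686, 0.083, 0.2206]
tcp_rot: [-1.235, 1.157, -1.165]
ft_force: [1.9, 0.4, -0.3]
gripper_width: 0.05
```

```bash
python3 - <<'E'
from h import *
c=grab("wrist","w6.png");s=c["s"];print(s["tool_pos"],head(s)[0])
d=grab("top");im=d["img"][130:250,220:380];cv2.imwrite("pics/t6.png",cv2.resize(im,None,fx=5,fy=5,interpolation=2)[:,:,::-1])
import pickle;pickle.dump((c,d),open("c6.pkl","wb"))
E
```

```text
[0.56863026 0.08300398 0.22056953] 3.664338057630224
```

View pics/w6.png

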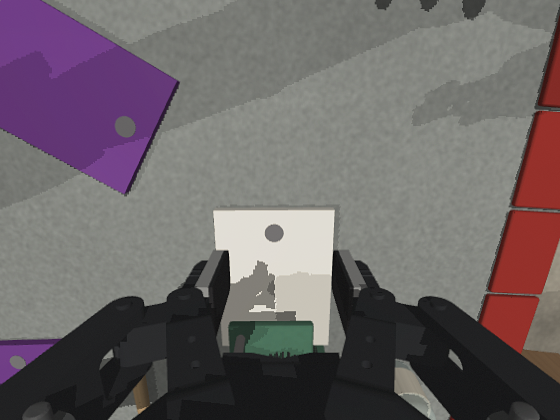

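View pics/t6.png

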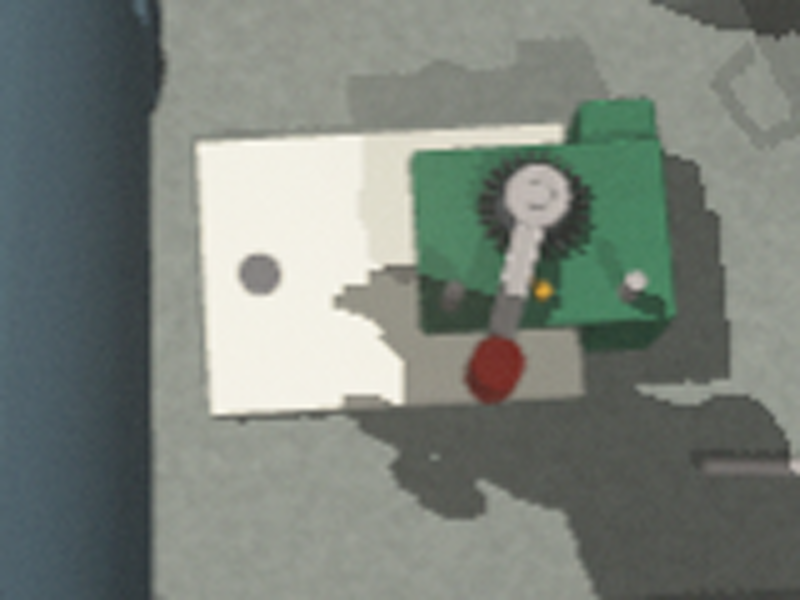

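```bash
python3 - <<'E'
from h import *
import pickle
w,d=pickle.load(open("c6.pkl","rb"))
f=lambda x,y:(220+(x+.5)/5-.5,130+(y+.5)/5-.5)
a,b,e=[onz(d,f(*p),.012) for p in[(195,142),(211,416),(584,395)]]
print(a,b,e,np.degrees(np.arctan2((a-b)[1],(a-b)[0])),np.degrees(np.arctan2(-(b-e)[0],(b-e)[1])))
m=(a+b)/2;hub=np.array([.585,-.126,0]);t=np.radians(3.6);Y=np.array([-np.sin(t),np.cos(t),0]);print("edge y",(m-hub)@Y,(a-hub)@Y,(b-hub)@Y,"x",(m-hub)@np.array([np.cos(t),np.sin(t),0]))
# wrist: white edges
a=onz(w,(213.5,210),.012);b=onz(w,(334.5,209.5),.012);print(a,b,np.degrees(np.arctan2((b-a)[1],(b-a)[0])))
E
```

```text
[0.63852284 0.04957057 0.012     ] [0.4877155  0.03825785 0.012     ] [ 0.50150787 -0.16141577  0.012     ] 4.289974534187516 3.951406023678661
edge y 0.17095283127864327 0.17186339621147695 0.17004226634580957 x -0.011168653532236877
[0.48982468 0.03758112 0.012     ] [0.63918726 0.04755186 0.012     ] 3.819128660499326
```

Board edge is 0.171 m from the screw axis (0.170 expected) at yaw about 4°, matching the clamp, so it is home. Next is the knob.

```bash
python3 - <<'E'
from h import *
s=sensors.sense();print(s["qpos"].round(2) if hasattr(s["qpos"],"round") else s["qpos"])
for r in plan([.4917,-.1015,.25],-104.7,20):print([float(v) for v in r],end=",")
E
```

```text
[-0.53  0.41  0.4   1.76 -0.18  1.    0.  ]
[9.0, -1.5, -4.5, 5.42],[9.4, -1.5, -3.6, 5.42],[9.7, -1.5, -2.7, 5.42],[9.9, -1.5, -1.8, 5.42],[10.0, -1.5, -0.8, 5.42],[10.0, -1.5, 0.1, 5.42],[10.0, -1.5, 1.1, 5.42],[9.8, -1.5, 2.0, 5.42],[9.6, -1.5, 2.9, 5.42],[9.3, -1.5, 3.8, 5.42],[8.9, -1.5, 4.7, 5.42],[8.4, -1.5, 5.5, 5.42],[7.8, -1.5, 6.3, 5.42],[7.2, -1.5, 7.0, 5.42],[6.5, -1.5, 7.6, 5.42],[5.8, -1.5, 8.2, 5.42],[5.0, -1.5, 8.7, 5.42],[4.1, -1.5, 9.1, 5.42],[3.3, -1.5, 9.5, 5.42],[2.3, -1.5, 9.7, 5.42],
```

>>> servo_tool(
  steps=[
    [[9,-1.5,-4.5,5.42],[9.4,-1.5,-3.6,5.42],[9.7,-1.5,-2.7,5.42],[9.9,-1.5,-1.8,5.42],[10,-1.5,-0.8,5.42],[10,-1.5,0.1,5.42],[10,-1.5,1.1,5.42],[9.8,-1.5,2,5.42],[9.6,-1.5,2.9,5.42],[9.3,-1.5,3.8,5.42]],
  ],
  grip=36,
)

```text
t: 12.7
tool_pos: [0.5266, -0.0096, 0.2293]
tcp_rot: [-0.654, 1.825, -1.827]
ft_force: [-0.6, -0.8, 0.7]
gripper_width: 0.0359
```

>>> servo_tool(
  steps=[
    [[8.9,-1.5,4.7,5.42],[8.4,-1.5,5.5,5.42],[7.8,-1.5,6.3,5.42],[7.2,-1.5,7,5.42],[6.5,-1.5,7.6,5.42],[5.8,-1.5,8.2,5.42],[5,-1.5,8.7,5.42],[4.1,-1.5,9.1,5.42],[3.3,-1.5,9.5,5.42],[2.3,-1.5,9.7,5.42]],
  ],
)

```text
t: 13.53
tool_pos: [0.4879, -0.1018, 0.2446]
tcp_rot: [-0.271, -2.08, 2.083]
ft_force: [-0.4, 0.9, 0.1]
gripper_width: 0.0362
```

```bash
python3 - <<'E'
from h import *
c=grab("wrist","w7.png");s=c["s"];print(s["tool_pos"],head(s)[0],s["ft_force"],s["qpos"],s["gripper_width"])
import pickle;pickle.dump(c,open("c7.pkl","wb"))
E
```

```text
[ 0.48791541 -0.10184856  0.24455405] -104.95844926370096 [-0.35285731  0.89579403  0.12615342] [-0.62694893  0.32604585  0.91835592  1.92853135 -0.29869197  1.03278505
 -1.40974126] 0.03616366271952094
```

View pics/w7.png

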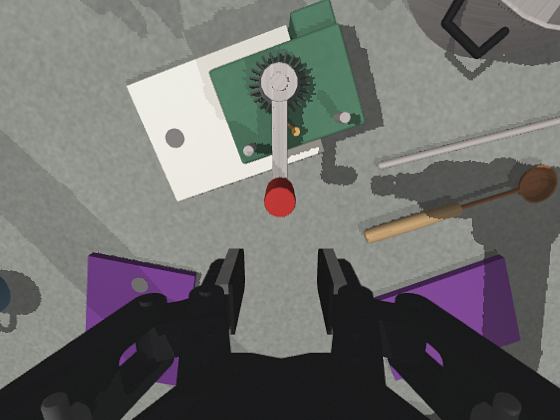

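The wrist view shows the knob at (280,192), hub at (280,81) and posts at (248,150) and (345,118). The lever is aligned with the image column.

```bash
python3 - <<'E'
from h import *
import pickle
c=pickle.load(open("c7.pkl","rb"));d=pickle.load(open("c0.pkl","rb"))["top"]
k=onz(c,(279.5,193),.165);h=onz(c,(279,81),.1235);l=onz(c,(248.5,150),.124);r=onz(c,(345,118),.124)
print(k,h,l,r,np.linalg.norm(k-h),np.degrees(np.arctan2(-(l-r)[0],(l-r)[1])))
s=c["s"];print(proj(c,[np.array(s["tool_pos"])]))
# fingertip heights: tip corners at col 243.5 and 318 row 250
E
```

```text
[ 0.49961491 -0.10451616  0.165     ] [ 0.5846179  -0.12675808  0.1235    ] [ 0.53558986 -0.08530677  0.124     ] [ 0.54047719 -0.1746629   0.124     ] 0.09717232469099635 3.130673323177177
[[280.06129712 246.43565732]]
```

>>> servo_tool(
  steps=[
    [[-4.9,20,-1,0],[0,30,0,0],[0,25,0,0],[0,10,0,0],[0,0,0,0]],
  ],
)

```text
t: 14.0
tool_pos: [0.492, -0.1008, 0.1582]
tcp_rot: [-0.26, -2.082, 2.085]
ft_force: [-0.1, -0.9, 0.7]
gripper_width: 0.036
```

```bash
python3 - <<'E'
from h import *
c=grab("wrist","w8.png");s=c["s"];print(s["tool_pos"],head(s)[0],s["ft_force"])
E
```

```text
[ 0.49203095 -0.10076871  0.15815481] -104.56330914916796 [-0.14712238 -0.89336465  0.72611312]
```

View pics/w8.png

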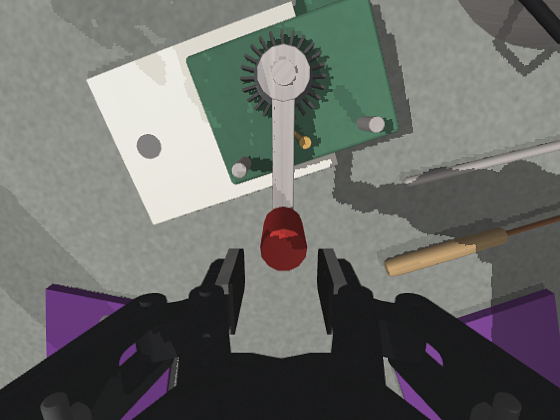

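Knob centred between the fingers (top disc about (284,248), fingers at 243 and 318). Descending to straddle it.

>>> servo_tool(
  steps=[
    [[0,15,1,0],[0,15,0,0],[0,10,0,0],[0,6,0,0],[0,3,0,0],[0,0,0,0]],
  ],
)

```text
t: 14.55
tool_pos: [0.4944, -0.1017, 0.1117]
tcp_rot: [-0.267, -2.086, 2.086]
ft_force: [0.5, 0.3, 0.2]
gripper_width: 0.036
```

```bash
python3 - <<'E'
from h import *
c=grab("wrist","w9.png");s=c["s"];print(s["tool_pos"],head(s)[0],s["ft_force"],s["moment"],s["qpos"])
E
```

```text
[ 0.49441194 -0.10168652  0.11174989] -104.57121045993385 [0.51902425 0.25286281 0.23064577] [-0.00356173 -0.01421869  0.02538424] [-0.46258727  0.53710605  0.74818364  2.02864244 -0.52209658  0.77238738
 -1.22363138]
```

View pics/w9.png

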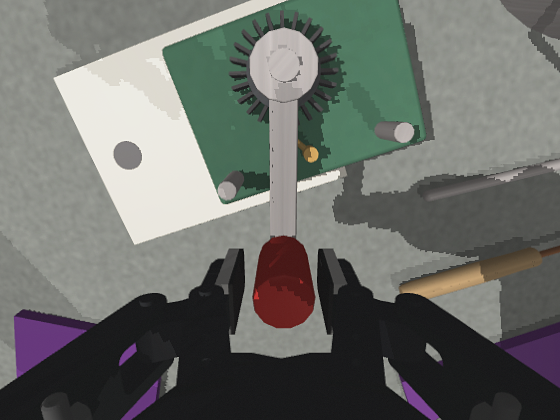

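>>> servo_tool(
  steps=[
    [[-0.1,3,3.3,-2],[-0.2,0,6.63,-4],[-0.2,0,6.63,-4],[-0.2,0,6.63,-4]],
  ],
)

```text
t: 14.93
tool_pos: [0.4914, -0.1244, 0.1092]
tcp_rot: [-0.007, -2.219, 2.218]
ft_force: [0.7, 0.9, -0.3]
gripper_width: 0.0357
```

>>> servo_tool(
  steps=[
    [[-0.23,0,6.63,-4],[-0.23,0,6.63,-4],[-0.23,0,6.63,-4],[-0.23,0,6.63,-4]],
  ],
)

```text
t: 15.27
tool_pos: [0.4945, -0.1508, 0.1092]
tcp_rot: [-0.285, 2.076, -2.075]
ft_force: [-1.2, 0.9, -0.1]
gripper_width: 0.0362
```

```bash
cat >> h.py <<'E'
HUB=np.array([.5848,-.1264])
def st(c=None):
    s=sensors.sense();h,m=head(s);d=np.array(s["tool_pos"])[:2]-HUB;f=np.array(s["ft_force"])
    print("t%.2f r=%.1f phi=%.1f head+270=%.1f z=%.1f Fz(tool,work+ = resist)=%.2f Fx=%.2f Fup=%.2f"%(s["t"],np.hypot(*d)*1e3,np.degrees(np.arctan2(d[1],d[0]))%360,(h+270)%360,s["tool_pos"][2]*1e3,f@m[:,2],f@m[:,0],f[2]),np.round(s["qpos"],2))
E
python3 -c "
from h import *
st();grab('wrist','w10.png')"
```

```text
t15.27 r=93.5 phi=195.1 head+270=195.6 z=109.2 Fz(tool,work+ = resist)=-1.21 Fx=0.92 Fup=-0.14 [-0.25  0.52  0.6   1.99 -0.42  0.75 -0.7 ]
```

View pics/w10.png

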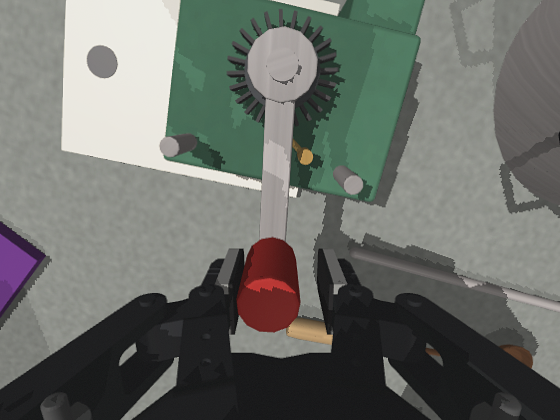

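Lever follows (knob against the left finger at column 240). Continue to the back end.

>>> servo_tool(
  steps=[
    [[-0.2,0,6.63,-4],[-0.2,0,6.63,-4],[-0.2,0,6.63,-4],[-0.2,0,6.0,-4]],
  ],
)

```text
t: 15.65
tool_pos: [0.5051, -0.1746, 0.1092]
tcp_rot: [-0.538, 1.91, -1.91]
ft_force: [-0.1, 2.3, -0.6]
gripper_width: 0.036
```

```bash
python3 -c "
from h import *
st()"
```

```text
t15.65 r=93.1 phi=211.2 head+270=211.5 z=109.2 Fz(tool,work+ = resist)=-1.96 Fx=-1.11 Fup=-0.58 [-0.15  0.53  0.52  1.95 -0.37  0.76 -0.44]
```

>>> servo_tool(
  steps=[
    [[0.2,0,-6.63,4],[-0.23,0,-6.63,4],[-0.23,0,-6.63,4],[-0.23,0,-6.63,4],[-0.23,0,-6.63,4],[-0.23,0,-6.63,4],[-0.23,0,-6.63,4]],
  ],
)

```text
t: 16.23
tool_pos: [0.4914, -0.1332, 0.1095]
tcp_rot: [-0.055, 2.189, -2.197]
ft_force: [2.1, -6.7, -4.4]
gripper_width: 0.0361
```

```bash
python3 -c "
from h import *
st()"
```

```text
t16.23 r=93.6 phi=184.2 head+270=183.0 z=109.5 Fz(tool,work+ = resist)=6.80 Fx=-1.72 Fup=-4.43 [-0.34  0.52  0.66  2.02 -0.46  0.75 -0.92]
```

>>> servo_tool(
  steps=[
    [[-0.23,0,-6.63,4],[-0.23,0,-6.63,4],[-0.23,0,-6.63,4],[-0.23,0,-6.63,4],[-0.23,0,-6.63,4]],
  ],
)

```text
t: 16.65
tool_pos: [0.4948, -0.1006, 0.1095]
tcp_rot: [-0.311, -2.06, 2.067]
ft_force: [0.1, -7.3, -2.5]
gripper_width: 0.0361
```

```bash
python3 -c "
from h import *
st()"
```

```text
t16.65 r=93.7 phi=164.0 head+270=163.0 z=109.5 Fz(tool,work+ = resist)=6.95 Fx=-2.21 Fup=-2.48 [-0.47  0.54  0.76  2.03 -0.53  0.77 -1.26]
```

>>> servo_tool(
  steps=[
    [[-0.15,0,-6.63,4],[-0.15,0,-6.63,4],[-0.1,0,-5,3]],
  ],
)

```text
t: 16.9
tool_pos: [0.5016, -0.0833, 0.1095]
tcp_rot: [-0.488, -1.947, 1.953]
ft_force: [-0.8, -7.3, -0.6]
gripper_width: 0.0362
```

```bash
python3 -c "
from h import *
st();grab('wrist','w11.png')"
```

```text
t16.90 r=93.7 phi=152.6 head+270=152.1 z=109.5 Fz(tool,work+ = resist)=6.81 Fx=-2.65 Fup=-0.59 [-0.54  0.57  0.81  2.02 -0.58  0.78 -1.45]
```

View pics/w11.png

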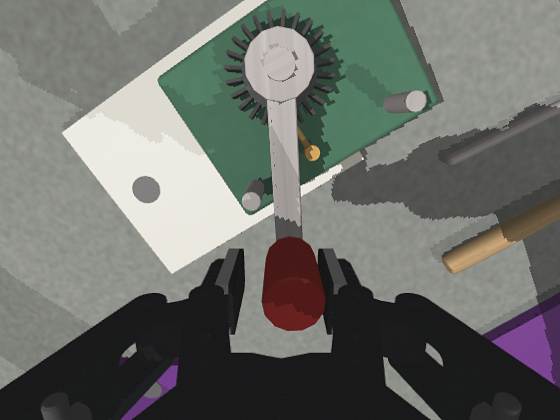

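Swing 1 was about 7 N throughout. Back swing.

>>> servo_tool(
  steps=[
    [[-0.2,0,6.63,-4],[-0.2,0,6.63,-4],[-0.2,0,6.63,-4],[-0.2,0,6.63,-4],[-0.2,0,6.63,-4],[-0.2,0,6.63,-4],[-0.2,0,6.63,-4],[-0.2,0,6.63,-4]],
  ],
)

```text
t: 17.62
tool_pos: [0.4904, -0.1321, 0.1092]
tcp_rot: [-0.086, 2.181, -2.18]
ft_force: [-0.1, 1.6, 0.9]
gripper_width: 0.0362
```

>>> servo_tool(
  steps=[
    [[-0.2,0,6.63,-4],[-0.2,0,6.63,-4],[-0.2,0,6.63,-4],[-0.2,0,6.63,-4],[-0.2,0,6.63,-4],[-0.2,0,6.63,-4],[-0.2,0,5,-3]],
  ],
)

```text
t: 18.2
tool_pos: [0.5038, -0.175, 0.1092]
tcp_rot: [-0.539, 1.911, -1.911]
ft_force: [-2.0, -0.2, 0.6]
gripper_width: 0.0361
```

```bash
python3 -c "
from h import *
st()"
```

```text
t18.20 r=94.5 phi=211.0 head+270=211.5 z=109.2 Fz(tool,work+ = resist)=-0.88 Fx=1.78 Fup=0.58 [-0.15  0.52  0.52  1.95 -0.37  0.76 -0.44]
```

>>> servo_tool(
  steps=[
    [[-0.1,0,-6.63,4],[-0.23,0,-6.63,4],[-0.23,0,-6.63,4],[-0.23,0,-6.63,4],[-0.23,0,-6.63,4],[-0.23,0,-6.63,4],[-0.1,0,-5,3]],
  ],
)

```text
t: 18.78
tool_pos: [0.4906, -0.1335, 0.1095]
tcp_rot: [-0.076, 2.182, -2.186]
ft_force: [1.3, -5.8, -2.9]
gripper_width: 0.0358
```

>>> servo_tool(
  steps=[
    [[-0.1,0,-5,3],[-0.1,0,-5,3]],
  ],
)

```text
t: 18.95
tool_pos: [0.4906, -0.1248, 0.1095]
tcp_rot: [-0.04, -2.202, 2.211]
ft_force: [1.6, -7.1, -4.4]
gripper_width: 0.036
```

>>> servo_tool(
  steps=[
    [[-0.1,0,-5,3],[-0.1,0,-5,3]],
  ],
)

```text
t: 19.12
tool_pos: [0.4913, -0.115, 0.1095]
tcp_rot: [-0.152, -2.147, 2.155]
ft_force: [1.8, -7.4, -5.2]
gripper_width: 0.0358
```

```bash
python3 -c "
from h import *
st()"
```

```text
t19.12 r=94.2 phi=173.0 head+270=172.1 z=109.5 Fz(tool,work+ = resist)=7.05 Fx=-2.76 Fup=-5.22 [-0.41  0.53  0.71  2.03 -0.5   0.75 -1.11]
```

>>> servo_tool(
  steps=[
    [[-0.1,0,-5,3],[-0.1,0,-5,3]],
  ],
)

```text
t: 19.28
tool_pos: [0.493, -0.1052, 0.1095]
tcp_rot: [-0.259, -2.09, 2.098]
ft_force: [1.3, -7.7, -3.7]
gripper_width: 0.036
```

>>> servo_tool(
  steps=[
    [[-0.1,0,-5,3],[-0.1,0,-5,3]],
  ],
)

```text
t: 19.45
tool_pos: [0.4958, -0.0956, 0.1095]
tcp_rot: [-0.36, -2.03, 2.037]
ft_force: [0.4, -7.6, -3.3]
gripper_width: 0.036
```

>>> servo_tool(
  steps=[
    [[-0.1,0,-5,3],[-0.1,0,-5,3]],
  ],
)

```text
t: 19.62
tool_pos: [0.4995, -0.0864, 0.1095]
tcp_rot: [-0.457, -1.968, 1.975]
ft_force: [1.7, -8.0, -3.1]
gripper_width: 0.0361
```

```bash
python3 -c "
from h import *
st()"
```

```text
t19.62 r=94.2 phi=154.9 head+270=154.1 z=109.5 Fz(tool,work+ = resist)=6.40 Fx=-4.99 Fup=-3.07 [-0.53  0.56  0.79  2.03 -0.57  0.78 -1.42]
```

Still free, around 7 N. Back swing again.

>>> servo_tool(
  steps=[
    [[-0.2,0,6.63,-4],[-0.2,0,6.63,-4],[-0.2,0,6.63,-4],[-0.2,0,6.63,-4],[-0.2,0,6.63,-4],[-0.2,0,6.63,-4],[-0.2,0,6.63,-4],[-0.2,0,6.63,-4]],
  ],
)

```text
t: 20.28
tool_pos: [0.4899, -0.1352, 0.1092]
tcp_rot: [-0.123, 2.163, -2.162]
ft_force: [-1.1, 1.0, 0.5]
gripper_width: 0.0359
```

>>> servo_tool(
  steps=[
    [[-0.2,0,6.63,-4],[-0.2,0,6.63,-4],[-0.2,0,6.63,-4],[-0.2,0,6.63,-4],[-0.2,0,6.63,-4],[-0.2,0,6.63,-4]],
  ],
)

```text
t: 20.78
tool_pos: [0.502, -0.173, 0.1091]
tcp_rot: [-0.524, 1.922, -1.921]
ft_force: [-1.6, 0.4, 0.5]
gripper_width: 0.0361
```

```bash
python3 -c "
from h import *
st()"
```

```text
t20.78 r=95.1 phi=209.4 head+270=210.5 z=109.1 Fz(tool,work+ = resist)=-1.14 Fx=1.13 Fup=0.54 [-0.16  0.52  0.52  1.96 -0.37  0.76 -0.45]
```

>>> servo_tool(
  steps=[
    [[-0.1,0,-5,3],[-0.1,0,-5,3],[-0.1,0,-5,3],[-0.1,0,-5,3],[-0.1,0,-5,3]],
  ],
)

```text
t: 21.2
tool_pos: [0.4928, -0.1505, 0.1094]
tcp_rot: [-0.275, 2.078, -2.081]
ft_force: [0.1, -1.0, 0.7]
gripper_width: 0.0364
```

>>> servo_tool(
  steps=[
    [[-0.1,0,-5,3],[-0.1,0,-5,3]],
  ],
)

```text
t: 21.37
tool_pos: [0.4909, -0.141, 0.1095]
tcp_rot: [-0.169, 2.135, -2.139]
ft_force: [2.4, -3.1, -2.0]
gripper_width: 0.036
```

>>> servo_tool(
  steps=[
    [[-0.1,0,-5,3],[-0.1,0,-5,3]],
  ],
)

```text
t: 21.53
tool_pos: [0.4902, -0.1324, 0.1095]
tcp_rot: [-0.056, 2.188, -2.196]
ft_force: [3.1, -7.2, -4.6]
gripper_width: 0.036
```

```bash
python3 -c "
from h import *
st()"
```

```text
t21.53 r=94.8 phi=183.6 head+270=183.1 z=109.5 Fz(tool,work+ = resist)=7.36 Fx=-2.73 Fup=-4.58 [-0.34  0.52  0.66  2.02 -0.46  0.75 -0.92]
```

>>> servo_tool(
  steps=[
    [[-0.1,0,-5,3],[-0.1,0,-5,3]],
  ],
)

```text
t: 21.7
tool_pos: [0.4901, -0.1227, 0.1096]
tcp_rot: [-0.06, -2.193, 2.202]
ft_force: [3.2, -6.9, -6.0]
gripper_width: 0.0359
```

>>> servo_tool(
  steps=[
    [[-0.1,0,-5,3],[-0.1,0,-5,3]],
  ],
)

```text
t: 21.87
tool_pos: [0.491, -0.1128, 0.1096]
tcp_rot: [-0.171, -2.138, 2.147]
ft_force: [2.8, -6.6, -3.7]
gripper_width: 0.0363
```

```bash
python3 -c "
from h import *
st()"
```

```text
t21.87 r=94.8 phi=171.8 head+270=171.1 z=109.6 Fz(tool,work+ = resist)=6.10 Fx=-3.77 Fup=-3.69 [-0.42  0.53  0.72  2.04 -0.5   0.75 -1.13]
```

>>> servo_tool(
  steps=[
    [[-0.1,0,-5,3],[-0.1,0,-5,3]],
  ],
)

```text
t: 22.03
tool_pos: [0.4929, -0.1031, 0.1096]
tcp_rot: [-0.277, -2.081, 2.088]
ft_force: [2.7, -6.9, -4.3]
gripper_width: 0.0356
```

>>> servo_tool(
  steps=[
    [[-0.15,0,-5,3],[-0.15,0,-5,3]],
  ],
)

```text
t: 22.2
tool_pos: [0.4958, -0.0937, 0.1096]
tcp_rot: [-0.378, -2.02, 2.028]
ft_force: [1.0, -7.6, -2.9]
gripper_width: 0.036
```

>>> servo_tool(
  steps=[
    [[-0.15,0,-5,3],[-0.15,0,-5,3]],
  ],
)

```text
t: 22.37
tool_pos: [0.4997, -0.0846, 0.1096]
tcp_rot: [-0.473, -1.958, 1.965]
ft_force: [-0.3, -7.7, -1.7]
gripper_width: 0.0359
```

```bash
python3 -c "
from h import *
st()"
```

```text
t22.37 r=94.8 phi=153.8 head+270=153.1 z=109.6 Fz(tool,work+ = resist)=6.98 Fx=-3.24 Fup=-1.68 [-0.53  0.56  0.8   2.03 -0.57  0.78 -1.43]
```

>>> servo_tool(
  steps=[
    [[-0.25,0,6.63,-4],[-0.25,0,6.63,-4],[-0.25,0,6.63,-4],[-0.25,0,6.63,-4],[-0.25,0,6.63,-4],[-0.25,0,6.63,-4],[-0.25,0,6.63,-4],[-0.25,0,6.63,-4]],
  ],
)

```text
t: 23.03
tool_pos: [0.4892, -0.1332, 0.1092]
tcp_rot: [-0.105, 2.172, -2.171]
ft_force: [-0.1, 0.8, 0.2]
gripper_width: 0.0357
```

>>> servo_tool(
  steps=[
    [[-0.25,0,6.63,-4],[-0.25,0,6.63,-4],[-0.25,0,6.63,-4],[-0.25,0,6.63,-4],[-0.25,0,6.63,-4],[-0.25,0,6.63,-4],[-0.25,0,6.63,-4]],
  ],
)

```text
t: 23.62
tool_pos: [0.5043, -0.1769, 0.109]
tcp_rot: [-0.569, 1.889, -1.888]
ft_force: [-1.8, 0.8, 0.8]
gripper_width: 0.0357
```

```bash
python3 -c "
from h import *
st()"
```

```text
t23.62 r=95.1 phi=212.1 head+270=213.5 z=109.0 Fz(tool,work+ = resist)=-1.66 Fx=1.10 Fup=0.83 [-0.14  0.52  0.51  1.95 -0.36  0.76 -0.41]
```

>>> servo_tool(
  steps=[
    [[-0.1,0,-5,3],[-0.1,0,-5,3],[-0.1,0,-5,3],[-0.1,0,-5,3],[-0.1,0,-5,3]],
  ],
)

```text
t: 24.03
tool_pos: [0.4941, -0.1549, 0.1094]
tcp_rot: [-0.326, 2.048, -2.051]
ft_force: [0.8, -1.0, -0.0]
gripper_width: 0.036
```

>>> servo_tool(
  steps=[
    [[-0.1,0,-5,3],[-0.1,0,-5,3]],
  ],
)

```text
t: 24.2
tool_pos: [0.4916, -0.1451, 0.1094]
tcp_rot: [-0.223, 2.107, -2.11]
ft_force: [0.9, -0.8, -1.0]
gripper_width: 0.0361
```

```bash
python3 -c "
from h import *
st()"
```

```text
t24.20 r=95.1 phi=191.3 head+270=192.2 z=109.4 Fz(tool,work+ = resist)=0.98 Fx=-0.67 Fup=-0.98 [-0.28  0.51  0.61  2.01 -0.43  0.75 -0.76]
```

>>> servo_tool(
  steps=[
    [[-0.1,0,-5,3],[-0.1,0,-5,3]],
  ],
)

```text
t: 24.37
tool_pos: [0.4903, -0.136, 0.1095]
tcp_rot: [-0.113, 2.162, -2.167]
ft_force: [2.8, -4.8, -3.6]
gripper_width: 0.036
```

>>> servo_tool(
  steps=[
    [[-0.1,0,-5,3],[-0.1,0,-5,3]],
  ],
)

```text
t: 24.53
tool_pos: [0.4901, -0.1272, 0.1096]
tcp_rot: [0.002, 2.214, -2.223]
ft_force: [3.0, -6.8, -4.2]
gripper_width: 0.0358
```

```bash
python3 -c "
from h import *
st()"
```

```text
t24.53 r=94.7 phi=180.5 head+270=180.1 z=109.6 Fz(tool,work+ = resist)=6.80 Fx=-2.94 Fup=-4.19 [-0.36  0.52  0.67  2.03 -0.47  0.75 -0.97]
```

>>> servo_tool(
  steps=[
    [[-0.1,0,-5,3],[-0.1,0,-5,3]],
  ],
)

```text
t: 24.7
tool_pos: [0.4905, -0.1174, 0.1097]
tcp_rot: [-0.117, -2.166, 2.175]
ft_force: [2.7, -7.9, -5.0]
gripper_width: 0.0361
```

>>> servo_tool(
  steps=[
    [[-0.1,0,-5,3],[-0.1,0,-5,3]],
  ],
)

```text
t: 24.87
tool_pos: [0.4919, -0.1079, 0.1097]
tcp_rot: [-0.225, -2.109, 2.118]
ft_force: [3.9, -8.5, -5.4]
gripper_width: 0.036
```

```bash
python3 -c "
from h import *
st()"
```

```text
t24.87 r=94.8 phi=168.8 head+270=168.1 z=109.7 Fz(tool,work+ = resist)=7.50 Fx=-5.56 Fup=-5.36 [-0.44  0.53  0.73  2.04 -0.51  0.75 -1.18]
```

>>> servo_tool(
  steps=[
    [[-0.1,0,-3.3,2],[-0.1,0,-3.3,2]],
  ],
)

```text
t: 25.03
tool_pos: [0.4934, -0.1019, 0.1096]
tcp_rot: [-0.294, -2.07, 2.08]
ft_force: [1.7, -10.8, -4.8]
gripper_width: 0.0361
```

```bash
python3 -c "
from h import *
st()"
```

```text
t25.03 r=94.7 phi=165.0 head+270=164.1 z=109.6 Fz(tool,work+ = resist)=9.92 Fx=-4.62 Fup=-4.82 [-0.47  0.54  0.75  2.04 -0.52  0.76 -1.25]
```

>>> servo_tool(
  steps=[
    [[-0.1,0,-3.3,2],[-0.1,0,-3.3,2]],
  ],
)

```text
t: 25.2
tool_pos: [0.4952, -0.0962, 0.1096]
tcp_rot: [-0.362, -2.03, 2.04]
ft_force: [0.9, -10.6, -3.4]
gripper_width: 0.0361
```

```bash
python3 -c "
from h import *
st()"
```

```text
t25.20 r=94.6 phi=161.4 head+270=160.1 z=109.6 Fz(tool,work+ = resist)=9.65 Fx=-4.48 Fup=-3.44 [-0.49  0.54  0.77  2.04 -0.54  0.76 -1.32]
```

>>> servo_tool(
  steps=[
    [[-0.1,0,-3.3,2],[-0.1,0,-3.3,2]],
  ],
)

```text
t: 25.37
tool_pos: [0.4974, -0.0905, 0.1096]
tcp_rot: [-0.427, -1.988, 1.999]
ft_force: [0.9, -12.4, -3.4]
gripper_width: 0.0358
```

```bash
python3 -c "
from h import *
st()"
```

```text
t25.37 r=94.4 phi=157.7 head+270=156.1 z=109.6 Fz(tool,work+ = resist)=10.97 Fx=-5.80 Fup=-3.39 [-0.51  0.55  0.78  2.03 -0.55  0.77 -1.38]
```

>>> servo_tool(
  steps=[
    [[-0.1,0,-2.5,1.5],[-0.1,0,-2.5,1.5]],
  ],
)

```text
t: 25.53
tool_pos: [0.4993, -0.0864, 0.1096]
tcp_rot: [-0.473, -1.956, 1.967]
ft_force: [-0.9, -13.0, -3.2]
gripper_width: 0.036
```

```bash
python3 -c "
from h import *
st()"
```

```text
t25.53 r=94.4 phi=154.9 head+270=153.1 z=109.6 Fz(tool,work+ = resist)=12.03 Fx=-5.05 Fup=-3.25 [-0.53  0.56  0.8   2.03 -0.56  0.78 -1.43]
```

>>> servo_tool(
  steps=[
    [[0,0,-1.7,1],[0,0,-1.7,1]],
  ],
)

```text
t: 25.7
tool_pos: [0.5007, -0.0837, 0.1096]
tcp_rot: [-0.504, -1.934, 1.946]
ft_force: [-1.0, -12.2, -2.5]
gripper_width: 0.0361
```

```bash
python3 -c "
from h import *
st();grab('wrist','w12.png')"
```

```text
t25.70 r=94.3 phi=153.1 head+270=151.1 z=109.6 Fz(tool,work+ = resist)=11.21 Fx=-4.99 Fup=-2.50 [-0.54  0.57  0.81  2.03 -0.57  0.78 -1.47]
```

View pics/w12.png

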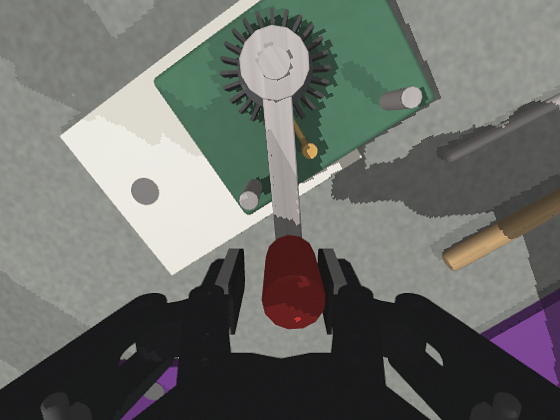

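The knob force rose from about 7 N free to 11–12 N (roughly 12–13 N at the knob allowing for radial friction and the slower speed), so the lever is clearly stiff. I stop, ease off to mid-slack and lift away.

>>> servo_tool(
  steps=[
    [[0,0,3,0],[0,0,3,0],[0,0,1,0],[0,0,0,0]],
  ],
)

```text
t: 26.08
tool_pos: [0.4979, -0.0885, 0.1098]
tcp_rot: [-0.503, -1.938, 1.945]
ft_force: [0.5, -9.0, -0.8]
gripper_width: 0.0365
```

```bash
python3 -c "
from h import *
st();grab('wrist','w13.png')"
```

```text
t26.08 r=94.8 phi=156.4 head+270=151.2 z=109.8 Fz(tool,work+ = resist)=7.67 Fx=-4.75 Fup=-0.77 [-0.53  0.56  0.81  2.03 -0.57  0.78 -1.45]
```

View pics/w13.png

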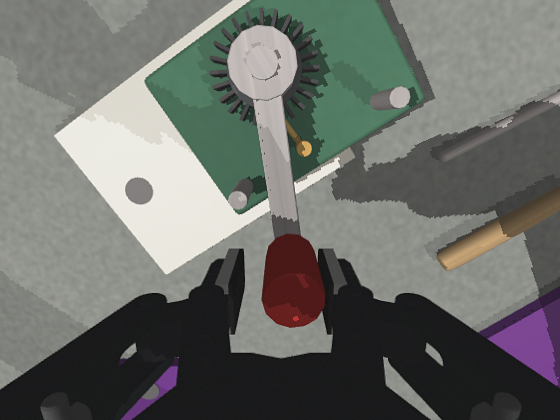

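The lever eases back a few degrees with the tool (Fz 7.7 N; hub moved to (262,62), knob still on the right finger). I follow it back until unloaded.

>>> servo_tool(
  steps=[
    [[-0.1,0,2.5,-2.5],[-0.1,0,2.5,-2.5],[0,0,0,0]],
  ],
)

```text
t: 26.38
tool_pos: [0.4956, -0.0922, 0.1098]
tcp_rot: [-0.421, -1.993, 1.998]
ft_force: [-0.9, -7.5, 1.7]
gripper_width: 0.0362
```

```bash
python3 -c "
from h import *
st()"
```

```text
t26.38 r=95.5 phi=159.1 head+270=156.3 z=109.8 Fz(tool,work+ = resist)=7.23 Fx=-2.20 Fup=1.73 [-0.51  0.55  0.78  2.04 -0.55  0.77 -1.37]
```

>>> servo_tool(
  steps=[
    [[-0.1,0,2.5,-1.5],[-0.1,0,2.5,-1.5],[0,0,0,0]],
  ],
)

```text
t: 26.63
tool_pos: [0.4939, -0.0959, 0.1096]
tcp_rot: [-0.373, -2.024, 2.027]
ft_force: [-0.6, -5.0, 2.5]
gripper_width: 0.0361
```

```bash
python3 -c "
from h import *
st();grab('wrist','w14.png')"
```

```text
t26.63 r=95.9 phi=161.4 head+270=159.3 z=109.6 Fz(tool,work+ = resist)=4.85 Fx=-1.24 Fup=2.45 [-0.49  0.54  0.77  2.04 -0.54  0.77 -1.32]
```

View pics/w14.png

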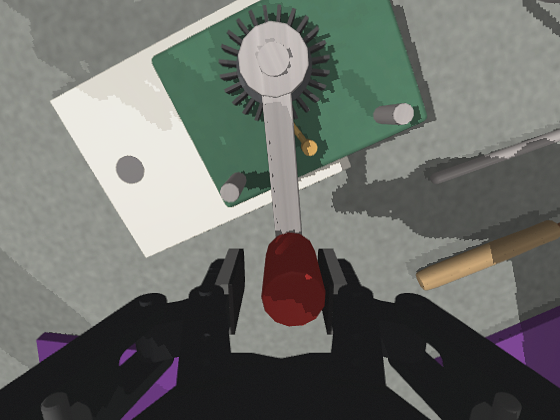

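The push fades elastically (4.9 N left), consistent with lever wind-up while the screw stays. I back off over a couple of teeth and do one short verifying swing.

>>> servo_tool(
  steps=[
    [[-0.15,0,5,-3],[-0.15,0,5,-3],[-0.15,0,5,-3],[-0.15,0,5,-3],[-0.15,0,5,-3],[-0.15,0,5,-3],[-0.15,0,5,-3]],
  ],
)

```text
t: 27.27
tool_pos: [0.4874, -0.1272, 0.1087]
tcp_rot: [-0.01, 2.219, -2.215]
ft_force: [0.3, 1.6, 0.7]
gripper_width: 0.036
```

```bash
python3 -c "
from h import *
st()"
```

```text
t27.27 r=97.5 phi=180.5 head+270=180.5 z=108.7 Fz(tool,work+ = resist)=-1.58 Fx=-0.32 Fup=0.66 [-0.35  0.52  0.67  2.03 -0.47  0.75 -0.96]
```

>>> servo_tool(
  steps=[
    [[-0.15,0,5,-3],[-0.15,0,5,-3],[-0.15,0,5,-3],[-0.15,0,5,-3],[-0.15,0,5,-3]],
  ],
)

```text
t: 27.68
tool_pos: [0.4908, -0.1519, 0.1087]
tcp_rot: [-0.283, 2.078, -2.075]
ft_force: [0.0, 1.6, 0.5]
gripper_width: 0.0362
```

```bash
python3 -c "
from h import *
st();grab('wrist','w15.png')"
```

```text
t27.68 r=97.4 phi=195.2 head+270=195.5 z=108.7 Fz(tool,work+ = resist)=-1.56 Fx=-0.44 Fup=0.55 [-0.25  0.51  0.59  2.   -0.42  0.75 -0.7 ]
```

View pics/w15.png

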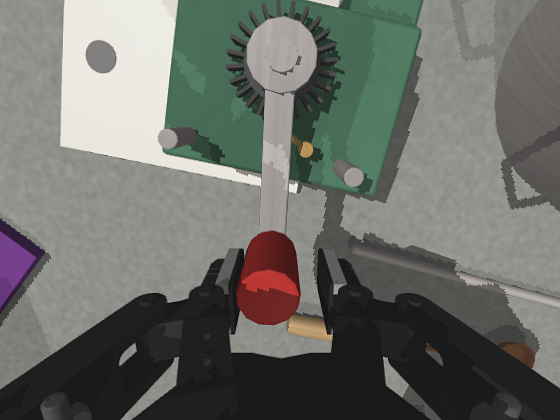

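>>> servo_tool(
  steps=[
    [[-1,0,-3.3,2],[-1,0,-3.3,2],[-0.3,0,-3.3,2],[-0.1,0,-3.3,2],[-0.1,0,-3.3,2]],
  ],
)

```text
t: 28.15
tool_pos: [0.49, -0.1357, 0.1087]
tcp_rot: [-0.098, 2.175, -2.175]
ft_force: [0.8, -0.6, 1.0]
gripper_width: 0.0359
```

>>> servo_tool(
  steps=[
    [[-0.1,0,-3.3,2],[-0.1,0,-3.3,2]],
  ],
)

```text
t: 28.32
tool_pos: [0.4896, -0.1292, 0.1087]
tcp_rot: [-0.023, 2.211, -2.211]
ft_force: [-0.2, -0.8, -0.5]
gripper_width: 0.0359
```

>>> servo_tool(
  steps=[
    [[-0.1,0,-3.3,2],[-0.1,0,-3.3,2]],
  ],
)

```text
t: 28.48
tool_pos: [0.4897, -0.1233, 0.1087]
tcp_rot: [-0.055, -2.196, 2.197]
ft_force: [-0.7, -4.6, -3.2]
gripper_width: 0.0363
```

```bash
python3 -c "
from h import *
st()"
```

```text
t28.48 r=95.1 phi=178.1 head+270=177.2 z=108.7 Fz(tool,work+ = resist)=4.66 Fx=0.44 Fup=-3.16 [-0.37  0.52  0.68  2.03 -0.48  0.75 -1.02]
```

Engaged; now small steps, reading each.

>>> servo_tool(
  steps=[
    [[-0.1,0,-3.3,2]],
  ],
)

```text
t: 28.57
tool_pos: [0.49, -0.1205, 0.1087]
tcp_rot: [-0.093, -2.177, 2.18]
ft_force: [0.3, -6.5, -3.7]
gripper_width: 0.0356
```

>>> servo_tool(
  steps=[
    [[-0.1,0,-3.3,2]],
  ],
)

```text
t: 28.65
tool_pos: [0.4903, -0.1178, 0.1087]
tcp_rot: [-0.13, -2.157, 2.162]
ft_force: [0.1, -8.1, -2.7]
gripper_width: 0.036
```

>>> servo_tool(
  steps=[
    [[-0.1,0,-3.3,2]],
  ],
)

```text
t: 28.73
tool_pos: [0.4907, -0.1151, 0.1087]
tcp_rot: [-0.168, -2.138, 2.144]
ft_force: [0.1, -8.6, -4.8]
gripper_width: 0.0359
```

```bash
python3 -c "
from h import *
st()"
```

```text
t28.73 r=94.8 phi=173.2 head+270=171.1 z=108.7 Fz(tool,work+ = resist)=8.51 Fx=-1.44 Fup=-4.80 [-0.41  0.53  0.71  2.03 -0.5   0.75 -1.12]
```

>>> servo_tool(
  steps=[
    [[-0.1,0,-3.3,2]],
  ],
)

```text
t: 28.82
tool_pos: [0.4911, -0.1125, 0.1087]
tcp_rot: [-0.204, -2.118, 2.126]
ft_force: [0.4, -10.8, -5.6]
gripper_width: 0.0357
```

>>> servo_tool(
  steps=[
    [[-0.1,0,-3.3,2]],
  ],
)

```text
t: 28.9
tool_pos: [0.4919, -0.1095, 0.1087]
tcp_rot: [-0.24, -2.098, 2.107]
ft_force: [0.2, -8.1, -4.4]
gripper_width: 0.036
```

```bash
python3 -c "
from h import *
st()"
```

```text
t28.90 r=94.4 phi=169.7 head+270=167.1 z=108.7 Fz(tool,work+ = resist)=7.87 Fx=-1.97 Fup=-4.41 [-0.44  0.54  0.73  2.03 -0.51  0.76 -1.19]
```

>>> servo_tool(
  steps=[
    [[-0.1,0,-3.3,2]],
  ],
)

```text
t: 28.98
tool_pos: [0.4924, -0.1064, 0.1087]
tcp_rot: [-0.274, -2.078, 2.087]
ft_force: [-0.7, -11.9, -4.4]
gripper_width: 0.036
```

```bash
python3 -c "
from h import *
st()"
```

```text
t28.98 r=94.5 phi=167.8 head+270=165.1 z=108.7 Fz(tool,work+ = resist)=11.66 Fx=-2.41 Fup=-4.38 [-0.45  0.54  0.74  2.03 -0.52  0.76 -1.23]
```

>>> servo_tool(
  steps=[
    [[-0.1,0,-3.3,2]],
  ],
)

```text
t: 29.07
tool_pos: [0.4932, -0.1038, 0.1087]
tcp_rot: [-0.309, -2.058, 2.068]
ft_force: [-1.2, -12.5, -5.2]
gripper_width: 0.0359
```

```bash
python3 -c "
from h import *
st()"
```

```text
t29.07 r=94.4 phi=166.2 head+270=163.0 z=108.7 Fz(tool,work+ = resist)=12.33 Fx=-2.48 Fup=-5.17 [-0.46  0.54  0.75  2.03 -0.53  0.76 -1.26]
```

>>> servo_tool(
  steps=[
    [[-0.1,0,-2.5,1.5]],
  ],
)

```text
t: 29.15
tool_pos: [0.4937, -0.1017, 0.1086]
tcp_rot: [-0.334, -2.042, 2.053]
ft_force: [-1.7, -14.0, -3.2]
gripper_width: 0.0358
```

```bash
python3 -c "
from h import *
st()"
```

```text
t29.15 r=94.3 phi=164.8 head+270=161.5 z=108.6 Fz(tool,work+ = resist)=13.81 Fx=-2.85 Fup=-3.21 [-0.47  0.55  0.76  2.03 -0.53  0.77 -1.29]
```

13.8 N: firm, stop. Back off, centre, and leave.

>>> servo_tool(
  steps=[
    [[-0.1,0,5,-3],[-0.15,0,5,-3],[-0.15,0,5,-3],[-0.15,0,5,-3],[-0.15,0,5,-3],[-0.15,0,5,-3],[-0.15,0,5,-3],[0,0,-4.5,0],[0,0,0,0]],
  ],
)

```text
t: 29.9
tool_pos: [0.4899, -0.1267, 0.1086]
tcp_rot: [-0.054, 2.198, -2.195]
ft_force: [-0.1, 0.9, -0.5]
gripper_width: 0.0362
```

```bash
python3 -c "
from h import *
st();grab('wrist','w16.png')"
```

```text
t29.90 r=94.9 phi=180.2 head+270=182.8 z=108.6 Fz(tool,work+ = resist)=-0.91 Fx=0.09 Fup=-0.54 [-0.34  0.52  0.65  2.02 -0.46  0.75 -0.93]
```

View pics/w16.png

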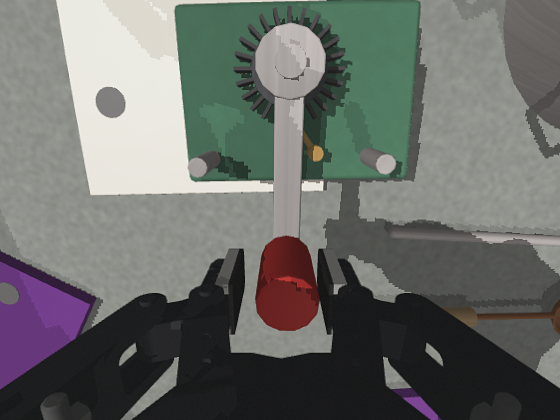

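Knob sits free between the fingers (columns 256–318). Small centring shift, then lift straight up and retreat.

>>> servo_tool(
  steps=[
    [[0,0,1.5,0],[0,-5,0,0],[0,-15,0,0],[0,-25,0,0],[0,-35,0,0],[0,-35,0,0],[15,-20,0,0],[30,0,0,0],[20,0,0,0],[0,0,0,0]],
  ],
)

```text
t: 30.78
tool_pos: [0.4212, -0.1334, 0.2437]
tcp_rot: [-0.054, 2.201, -2.195]
ft_force: [-0.4, -0.1, -0.2]
gripper_width: 0.0358
```

```bash
python3 - <<'E'
from h import *
st();w=grab('wrist','w17.png')
d=grab("top","t17f.png");im=d["img"][130:250,220:380];cv2.imwrite("pics/t17.png",cv2.resize(im,None,fx=5,fy=5,interpolation=2)[:,:,::-1])
import pickle;pickle.dump((w,d),open("c17.pkl","wb"))
E
```

```text
t30.78 r=163.7 phi=182.4 head+270=182.7 z=243.7 Fz(tool,work+ = resist)=0.07 Fx=0.40 Fup=-0.20 [-0.54  0.16  0.85  2.06 -0.15  0.99 -1.15]
```

View pics/t17.png

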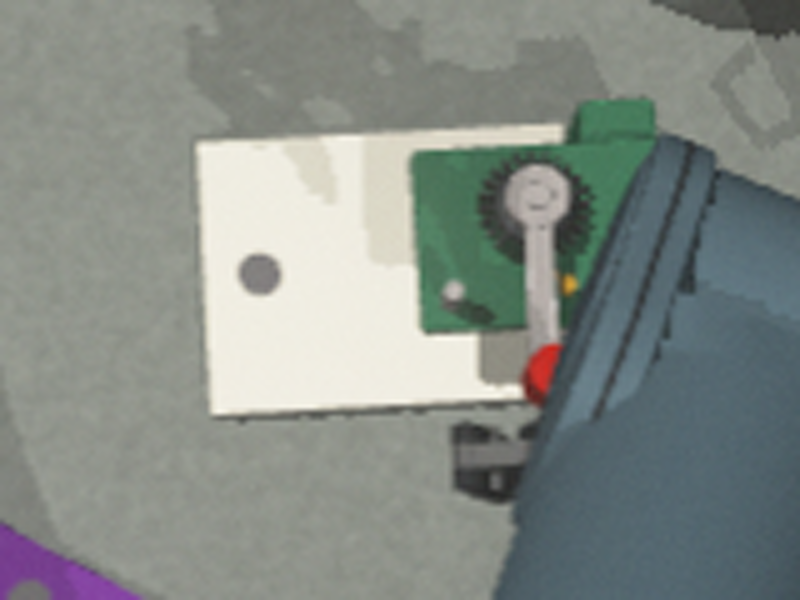

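View pics/w17.png

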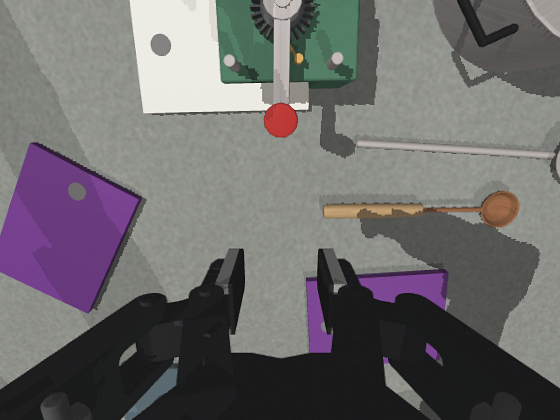

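The board corners are at (195,142) and (211,416) in the crop, as they were right after the push. The other objects are untouched and the gripper is clear.

```bash
python3 -c "
from h import *
print(env.sign_off())"
```

```text
the job is handed in; nothing more can be done
None
```

I slid the white board home against the rubber stop, clamped it with the ratchet lever, and handed the job in at about 31 s. I let go of the lever and moved clear of everything first.

- **Board home:** I pushed it against the stop with about 17 N. The camera then put its outer edge 171 mm from the screw axis, where 170 mm was expected. It lies at about 4° yaw and the clamp measured 3–4°. The board's two visible corners were in the same place after clamping.
- **Clamping:** It took four working swings. The force at the knob was about 7 N while the pad was free and rose to about 12 N near the end of the fourth swing. A fifth, short check swing went stiff early and reached about 13.8 N at the last reading, so I stopped there. That is inside the 11 to 15 N firm range.
- **Other items:** The pot, ladle, wooden spoon, mug and jar were never touched. I did not measure their positions afterwards.

**What did not go to plan:**
- The open fingertips sit higher than I assumed, so two early passes went over the board without touching it. I lowered them until the push force showed.
- Single force readings scatter by about 1 N or more; during the check swing one dropped from 10.8 to 8.1 N. The lever also springs back several degrees when released. The tightness figure is therefore good to roughly 1 N.

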